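# Set up the turbo calibration stage

## Task

First lift the oil can off the stage's pedestal by its handle, without tipping it, and set it upright wholly on the studded rubber mat. Then turn the three captive T-bolts of the stage clockwise to their end stops one after the other, beginning with the one nearest the pedestal. Then load every bearing sleeve and sensor housing that is lying to the right of the stage, one per bay in any bays: upright, centred on the bay's round mark with a gap to both stops, the housings square to the stops; leave the other parts on the bench where they are.

Things in the scene. Friction and masses are not known exactly. Their poses are not given: they have to be found in the camera images.
- stage: fixed aluminium stage plate, 190 mm (x) by 356 mm (y), 12 mm thick, turned only a little from the world axes; origin at the centre of its underside, x away from the robot, y to the robot's left, towards the pedestal. Four bays between steel stops lie along its near side (plate x = -45 mm), three T-bolts along its far side (plate x = 60 mm)
- pedestal (a point): centre of the top of the pedestal, a fixed steel spool 84 mm in diameter and 40 mm high on the plate at its +y end, centred at plate x = 0, y = 130 mm; the can stands on it at the start
- bay1 (a point): point on the plate's top face at the centre of bay 1 (bay 1 is next to the pedestal, bay 4 farthest); a 40 mm dark round mark shows it. The bay is 54 mm wide between two steel stops at plate y = 81 and 19 mm (each 8 mm thick along y, 36 mm long along x, 12 mm high) and open to plate -x and +x
- bay2 (a point): point on the plate's top face at the centre of bay 2 (bay 1 is next to the pedestal, bay 4 farthest); a 40 mm dark round mark shows it. The bay is 54 mm wide between two steel stops at plate y = 19 and -43 mm (each 8 mm thick along y, 36 mm long along x, 12 mm high) and open to plate -x and +x
- bay3 (a point): point on the plate's top face at the centre of bay 3 (bay 1 is next to the pedestal, bay 4 farthest); a 40 mm dark round mark shows it. The bay is 54 mm wide between two steel stops at plate y = -43 and -105 mm (each 8 mm thick along y, 36 mm long along x, 12 mm high) and open to plate -x and +x
- bay4 (a point): point on the plate's top face at the centre of bay 4 (bay 1 is next to the pedestal, bay 4 farthest); a 40 mm dark round mark shows it. The bay is 54 mm wide between two steel stops at plate y = -105 and -167 mm (each 8 mm thick along y, 36 mm long along x, 12 mm high) and open to plate -x and +x
- bolt1_grip (a point): point on the axis of captive bolt 1 at the height to grip (46 mm above the bench; plate position x = 60, y = 45 mm); nearest the pedestal. The bolt's black T-bar is 44 mm long (along this point's x axis, which turns with it; a white pointer stripe on top lies on its -x half), 14 mm thick, 30 mm high, its top at 54 mm; a 52 mm fixed collar below it
- bolt2_grip (a point): point on the axis of captive bolt 2 at the height to grip (46 mm above the bench; plate position x = 60, y = -45 mm); the middle one. The bolt's black T-bar is 44 mm long (along this point's x axis, which turns with it; a white pointer stripe on top lies on its -x half), 14 mm thick, 30 mm high, its top at 54 mm; a 52 mm fixed collar below it
- bolt3_grip (a point): point on the axis of captive bolt 3 at the height to grip (46 mm above the bench; plate position x = 60, y = -135 mm); farthest from the pedestal. The bolt's black T-bar is 44 mm long (along this point's x axis, which turns with it; a white pointer stripe on top lies on its -x half), 14 mm thick, 30 mm high, its top at 54 mm; a 52 mm fixed collar below it
- bolt1 (a joint): turn of captive bolt 1 in rad, growing clockwise seen from above: 0 with the pointer stripe of its bar towards plate -x (the robot); the end stop (home) is half a turn on, at 3.142, with the stripe towards plate +x, at a short dark line on the plate's edge. It starts between 0.2 and 0.8, does not rise or sink; friction torque 0.06 N m, and stays where it is left
- bolt2 (a joint): turn of captive bolt 2 in rad, growing clockwise seen from above: 0 with the pointer stripe of its bar towards plate -x (the robot); the end stop (home) is half a turn on, at 3.142, with the stripe towards plate +x, at a short dark line on the plate's edge. It starts between 0.2 and 0.8, does not rise or sink; friction torque 0.06 N m, and stays where it is left
- bolt3 (a joint): turn of captive bolt 3 in rad, growing clockwise seen from above: 0 with the pointer stripe of its bar towards plate -x (the robot); the end stop (home) is half a turn on, at 3.142, with the stripe towards plate +x, at a short dark line on the plate's edge. It starts between 0.2 and 0.8, does not rise or sink; friction torque 0.06 N m, and stays where it is left
- can: grey closed oil can with two steel bands and a rigid handle, standing on the pedestal; body 72 mm diameter, 90 mm high, about 0.45 kg; origin at the centre of its underside, z up, handle bar along its y
- can_handle (a point): middle of the can's handle bar, 135 mm above the can's underside on its axis; the bar is round, 10 mm thick, 66 mm long along the can's y, held by an upright at each end; 40 mm of free height below the bar
- mat: fixed black studded rubber mat with a grey border on the bench at the robot's left, 140 x 140 mm, 4 mm thick; origin at the centre of its underside
- sleeve1: steel bearing sleeve, upright cylinder 40 mm diameter, 26 mm high, with a dark bore on top; origin at the centre of its underside, z up. May be absent (None at the start)
- sleeve2: steel bearing sleeve, upright cylinder 40 mm diameter, 26 mm high, with a dark bore on top; origin at the centre of its underside, z up. May be absent (None at the start)
- housing1: square aluminium sensor housing, 40 x 40 mm, 26 mm high, grey square lid with four screws; origin at the centre of its underside, z up, x and y square to its sides. May be absent (None at the start)
- housing2: square aluminium sensor housing, 40 x 40 mm, 26 mm high, grey square lid with four screws; origin at the centre of its underside, z up, x and y square to its sides. May be absent (None at the start)
- clamp_ring: bystander: flat steel ring 76 mm across, 12 mm high, beyond the stage; origin at the centre of its underside
- adapter: bystander: steel flanged spool 60 mm across, 62 mm high, beyond the stage; origin at the centre of its underside
- compressor_cover: bystander: aluminium compressor cover 120 mm across, 65 mm high, with a side outlet, beyond the stage; origin at the centre of its underside
Mind the look-alikes: they are no part of the job. What is shaped like the housing2 but green or purple is not meant. Leave any green look-alike of the mat alone.

How it is judged:
On the way, in this order (a step that is already met when the one before it is completed fails the run):
1. the oil can stands upright on the mat, let go (x of can in the frame of mat between -0.037 and 0.037 m and y of can in the frame of mat between -0.037 and 0.037 m and z of can in the frame of mat between 0 and 0.008 m and angle between can's own z axis and vertical below 0.08 rad and linear speed of can below 0.02 m/s and contact force between the fingers and can below 0.1 N), for 0.3 s.
2. bolt 1 is turned to its end stop (value of joint bolt1 above 3.03 rad), for 0.2 s.
3. bolt 2 is turned to its end stop (value of joint bolt2 above 3.03 rad), for 0.2 s.
4. bolt 3 is turned to its end stop (value of joint bolt3 above 3.03 rad), for 0.2 s.
5. every sample present is centred in a bay ((horizontal distance between sleeve1 and bay1 below 0.005 m or horizontal distance between sleeve1 and bay2 below 0.005 m or horizontal distance between sleeve1 and bay3 below 0.005 m or horizontal distance between sleeve1 and bay4 below 0.005 m) and z of sleeve1 in the frame of bay1 between -0.003 and 0.003 m and angle between each of sleeve1, sleeve2, housing1, housing2's own z axis and vertical below 0.08 rad and linear speed of each of sleeve1, sleeve2, housing1, housing2 below 0.02 m/s and (horizontal distance between sleeve2 and bay1 below 0.005 m or horizontal distance between sleeve2 and bay2 below 0.005 m or horizontal distance between sleeve2 and bay3 below 0.005 m or horizontal distance between sleeve2 and bay4 below 0.005 m) and z of sleeve2 in the frame of bay1 between -0.003 and 0.003 m and (horizontal distance between housing1 and bay1 below 0.005 m or horizontal distance between housing1 and bay2 below 0.005 m or horizontal distance between housing1 and bay3 below 0.005 m or horizontal distance between housing1 and bay4 below 0.005 m) and z of housing1 in the frame of bay1 between -0.003 and 0.003 m and (angle between the x axis of housing1 and the x axis of stage, either way round below 0.14 rad or angle between the x axis of housing1 and the y axis of stage, either way round below 0.14 rad) and (horizontal distance between housing2 and bay1 below 0.005 m or horizontal distance between housing2 and bay2 below 0.005 m or horizontal distance between housing2 and bay3 below 0.005 m or horizontal distance between housing2 and bay4 below 0.005 m) and z of housing2 in the frame of bay1 between -0.003 and 0.003 m and (angle between the x axis of housing2 and the x axis of stage, either way round below 0.14 rad or angle between the x axis of housing2 and the y axis of stage, either way round below 0.14 rad)), for 0.3 s.
At the end, for the whole second after the job is handed in: Can upright on the mat, centre within 37 mm of the mat's along both mat axes; all bolts past 3.03 rad (stop 3.14); every sleeve and housing present upright on the plate, centre within 5 mm of a bay's mark, housings within 0.14 rad of square with the stops (any quarter turn); all at rest (all of step 5 and x of can in the frame of mat between -0.037 and 0.037 m and y of can in the frame of mat between -0.037 and 0.037 m and z of can in the frame of mat between 0 and 0.008 m and angle between can's own z axis and vertical below 0.08 rad and linear speed of can below 0.02 m/s and value of joint each of bolt1, bolt2, bolt3 above 3.03 rad); the robot touches nothing.
It fails at once if the oil can is tipped by more than about 30 degrees (angle between can's own z axis and vertical above 0.5 rad).
It fails at once if the clamp_ring beyond the stage is disturbed by more than 30 mm (distance of clamp_ring from where it was at the start of the episode above 0.03 m).
It fails at once if the adapter beyond the stage is disturbed by more than 30 mm (distance of adapter from where it was at the start of the episode above 0.03 m).
It fails at once if the compressor_cover beyond the stage is disturbed by more than 30 mm (distance of compressor_cover from where it was at the start of the episode above 0.03 m).
Of sleeve1, sleeve2, housing1, housing2 only 2 to 4 are there at a start; the rules pass over those that are not, and their reading is None.
At some moment in a run one of sleeve1, sleeve2, housing1, housing2 may be knocked a few centimetres aside while the robot is not near it.
It also fails if it takes over 210 s, if anything falls off the work surface, if the arm or the gripper's body presses on something with over 40 N, if the wrist force passes 120 N, or if a joint passes its speed limit or range.

## Robot

A 6-joint arm with a two-finger parallel gripper is mounted at the origin on the work surface. World frame = base frame: x ahead of the robot, y to its left, z up, the work surface at z = 0. Lengths are in m, angles in rad, forces in N, time in s.
With the tool pointing down it reaches from about 0.275 to 0.775 m from the base axis. Payload 14.6 kg.
Tool frame: the origin (TCP) lies at the very end of the fingers, on their centre line; the grasp point (between the pads) lies bot.pinch_z behind it (bot.pinch_z is the distance from the TCP to the grasp point, in m); x points along the fingers, y is the direction in which the jaws open and shut, and the axes are right-handed (so a half turn about x gives the same grasp; the last joint's range is limited). The gripper opens to 85 mm and grips with 20 to 120 N. Pads are 22 mm wide; open, the fingers measure 114 mm over their backs; the gripper's body (76 mm by 85 mm) begins 54 mm behind the grasp point. The pads swing forward as they close: fully open they stand 13 mm farther back than shut.
Start: joints at [-1.474, 0.263, -0.048, 1.259, 0, 1.415], TCP at [0.131, -0.508, 0.231] pointing down, gripper open.
Joint ranges: [-2.65, 2.65], [-0.89, 1.7], [-1.18, 1.37], [-2.13, 2.11], [-1.35, 1.29], [-3.14, 3.14]. Speed limits (rad/s): [1.89, 1.89, 2.57, 2.79, 3.14, 3.14].

## Interface

Orientations are given as a unit quaternion [x, y, z, w].
In Python, from station import sense, vision, bot gives the robot as it stands. The module is installed in compiled form; this text tells all that it offers.
- The arm moves only by the shell command python3 -m creep 'ROWS'. ROWS is a JSON object of lists of equal length, an entry for each row: "hand": the gripper command: -1 is fully open, 1 is shut, values between are in proportion; "slide": the shift along the tool's x, y, z in cm, a list of three; "yaw": the turn about the tool's x in degrees. A call has exactly 10 rows; each row is the pose to reach, as a shift and turn from the pose commanded when the call began, along the tool's axes at that moment; what a row does not reach only later rows make up. A row lasts 1/8 s, in which the tool goes at most 62.5 mm and 10.7 degrees, less where a joint would pass 70% of its speed; a pose out of reach is approached as far as the arm can. A call with a gripper value outside its range is refused whole. The fingers move at their own pace and stop on an object; the grip force is fixed at half the most. Time passes only in rows, so rows that repeat a pose let the fingers close, or fill a call up. It gives the time, the measured TCP pose, the force and the opening at its end, in the units of the state.
- sense(): the state, without advancing time (a new reading comes with each control period).
- vision.read_camera(name): name is "scene" or "side" or "wrist"; returns the picture (400x640x3 uint8, blue, green, red); there is no depth.
- vision.calibration(name): a dict with "fx", "fy", "cx", "cy" (pixels), "extrinsics" (4x4, takes a point from camera to world coordinates); the wrist camera has in their place "mount" (4x4, takes a point from camera to tool coordinates, whose origin is the TCP and whose axes are the tool frame's). Camera axes: x right, y up, looking along -z (the intrinsics and any distortion apply to the point x, -y, -z); pixel columns grow to the right and rows downward; lengths in m; the calibration is good to about 2 mm. A picture is of the moment at which its call begins: read the wrist's pose just before it. calibration takes no time and is no camera call.
- bot.hand_in(): hands the job in, once; it reports no verdict.
The state is a dict: "time": time; "joint_pos": joint angles; "joint_vel": joint speeds; "joint_torque": joint torques, N m; "eef_pos": TCP position; "orientation": TCP orientation; "wrist_force": force on the tool from outside, world axes, zero at the start; "wrist_torque": the same for the moment, N m; "width": finger opening in m.
Only numpy, scipy, OpenCV 4.12 (cv2) and the standard library are available. Lean on these libraries where they do the work, as an engineer would, in place of code of your own. Each camera call takes 0.05 s, during which the arm holds its last target.

## Working session

There is one attempt and no reset: what is moved stays moved. The work goes in short steps, Python scripts to look and compute and a shell command to move; the robot and the scene stay as the last step left them, time stands still between calls to the robot, and variables do not carry over. Pictures are saved under pics/ and viewed, and the job is handed in when it is done.

```bash
ls; mkdir -p pics
python3 - <<'E'
from station import sense, vision, bot
import cv2
s=sense();print(s);print(bot.pinch_z)
for n in ["scene","side","wrist"]:
    im=vision.read_camera(n);cv2.imwrite(f"pics/{n}0.png",im)
    print(n,vision.calibration(n))
E
```

```text
pics
{'time': 0.0, 'joint_pos': array([-1.47432777e+00,  2.63505120e-01, -4.89669328e-02,  1.25941028e+00,
       -6.47525465e-06,  1.41551732e+00]), 'joint_vel': array([ 4.55600728e-04,  7.35547682e-04, -3.36697402e-04,  4.93738084e-04,
        5.67481073e-04,  7.04368771e-05]), 'joint_torque': array([-2.51587866e-03, -6.37624168e+01,  3.84578454e+01,  1.34580387e-02,
       -5.18796205e-04,  3.23368809e-06]), 'eef_pos': array([ 0.13075083, -0.50815262,  0.23082333]), 'orientation': array([ 0.7015213 ,  0.0891552 , -0.7015033 ,  0.08838748]), 'wrist_force': array([ 0.356645  , -0.10941203,  0.32113756]), 'wrist_torque': array([-0.00921937, -0.00989939,  0.03611681]), 'width': 0.08569820508394586}
0.0187
scene {'fx': 401.9993197275274, 'fy': 401.9993197275274, 'cx': 319.44812649946533, 'cy': 196.2050685453636, 'extrinsics': array([[-0.7387572 , -0.39352269,  0.54715417,  1.16974183],
       [ 0.67396716, -0.43431396,  0.59761162,  0.72384725],
       [ 0.00246296,  0.81025383,  0.58607394,  0.89579614],
       [ 0.        ,  0.        ,  0.        ,  1.        ]])}
side {'fx': 509.8277987979977, 'fy': 509.8277987979977, 'cx': 316.4099766076708, 'cy': 202.10214296715833, 'extrinsics': array([[ 0.96763996,  0.12271325, -0.22048667,  0.16597443],
       [-0.25214131,  0.50443538, -0.82581457, -1.20555295],
       [ 0.00988288,  0.85468498,  0.51905291,  0.88054557],
       [ 0.        ,  0.        ,  0.        ,  1.        ]])}
wrist {'fx': 318.4337067300559, 'fy': 318.4337067300559, 'cx': 317.58815027777, 'cy': 201.34748159603384, 'mount': array([[ 9.55260856e-04,  3.07208247e-01, -9.51641834e-01,
        -1.42349383e-01],
       [ 9.99999543e-01, -2.53216713e-04,  9.22059251e-04,
        -1.84175989e-04],
       [ 4.22925891e-05, -9.51642280e-01, -3.07208349e-01,
        -7.83425195e-02],
       [ 0.00000000e+00,  0.00000000e+00,  0.00000000e+00,
         1.00000000e+00]])}
```

View pics/scene0.png

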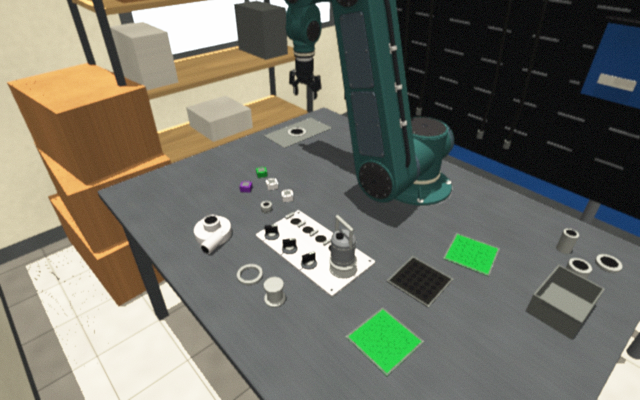

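View pics/side0.png

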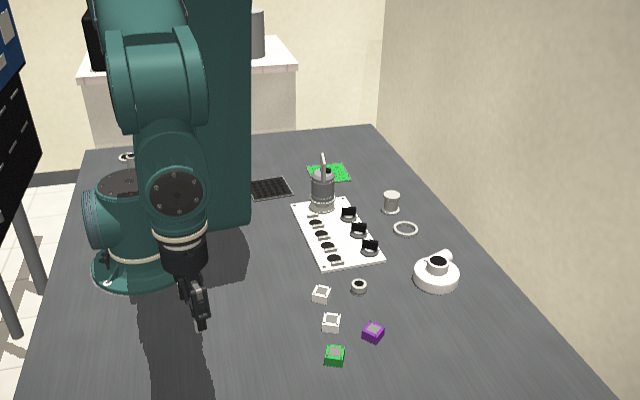

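View pics/wrist0.png

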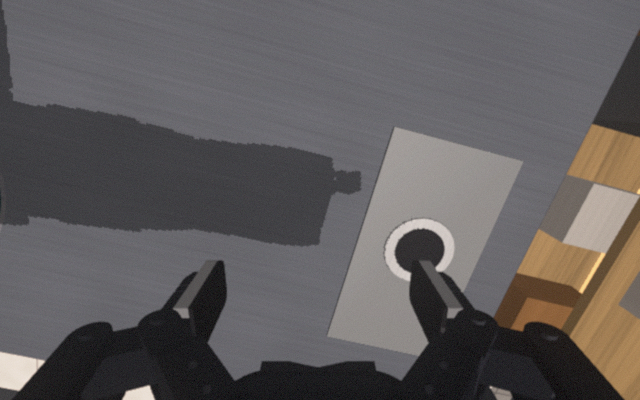

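The scene view shows the stage at about (315,250), the can at (343,245), the black mat at (420,280), two white housings at (272,184) and (287,195), and one sleeve at (266,206). The green and purple blocks and the green mats are the look-alikes. I'll enlarge the crops to measure.

```bash
cat > h.py <<'E'
import numpy as np,cv2
from station import sense,vision,bot
from scipy.spatial.transform import Rotation as R
def cam(name,s=None):
    c=vision.calibration(name)
    if name=="wrist":
        s=s or sense();T=np.eye(4);T[:3,:3]=R.from_quat(s["orientation"]).as_matrix();T[:3,3]=s["eef_pos"];E=T@c["mount"]
    else:E=c["extrinsics"]
    return c,E
def ray(ce,u,v):
    c,E=ce;d=E[:3,:3]@np.array([(u-c["cx"])/c["fx"],-(v-c["cy"])/c["fy"],-1]);return E[:3,3],d
def onz(ce,u,v,z):
    o,d=ray(ce,u,v);return o+d*(z-o[2])/d[2]
def two(r1,r2):
    (a,d),(b,e)=r1,r2
    t=np.linalg.lstsq(np.c_[d,-e],b-a,rcond=None)[0];p=a+d*t[0];q=b+e*t[1];return (p+q)/2,np.linalg.norm(p-q)
def proj(ce,p):
    c,E=ce;q=E[:3,:3].T@(np.array(p)-E[:3,3]);return c["cx"]+c["fx"]*q[0]/-q[2],c["cy"]-c["fy"]*q[1]/-q[2]
def axes():
    s=sense();return R.from_quat(s["orientation"]).as_matrix(),s
E
python3 - <<'E'
from h import *
a=cv2.imread("pics/scene0.png");b=cv2.imread("pics/side0.png")
cv2.imwrite("pics/sc1.png",cv2.resize(a[165:315,230:430],None,fx=4,fy=4,interpolation=cv2.INTER_CUBIC))
cv2.imwrite("pics/sc2.png",cv2.resize(a[155:220,225:310],None,fx=8,fy=8,interpolation=cv2.INTER_CUBIC))
cv2.imwrite("pics/si1.png",cv2.resize(b[145:285,230:420],None,fx=4,fy=4,interpolation=cv2.INTER_CUBIC))
cv2.imwrite("pics/si2.png",cv2.resize(b[270:370,290:400],None,fx=6,fy=6,interpolation=cv2.INTER_CUBIC))
print(axes()[0].round(4))
E
```

```text
[[-1.000e-04  2.491e-01 -9.685e-01]
 [ 8.000e-04 -9.685e-01 -2.491e-01]
 [-1.000e+00 -8.000e-04 -1.000e-04]]
```

View pics/sc1.png

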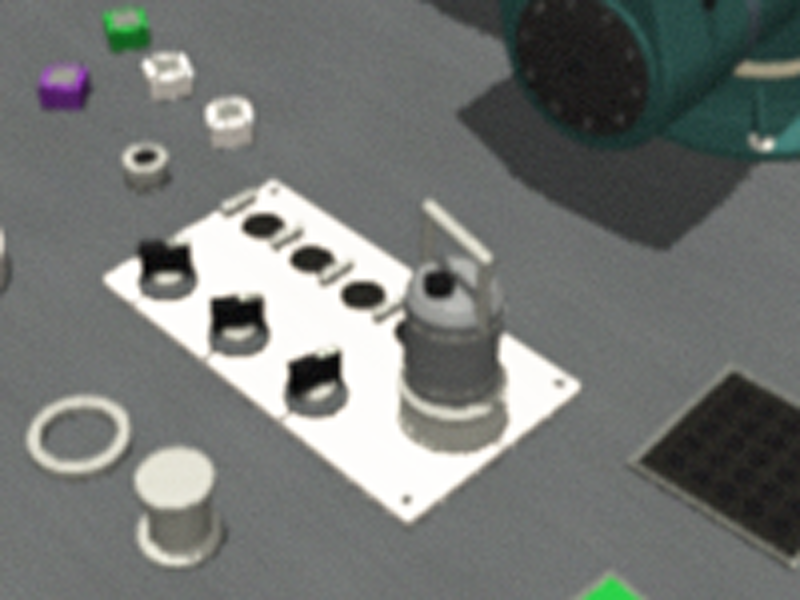

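View pics/si1.png

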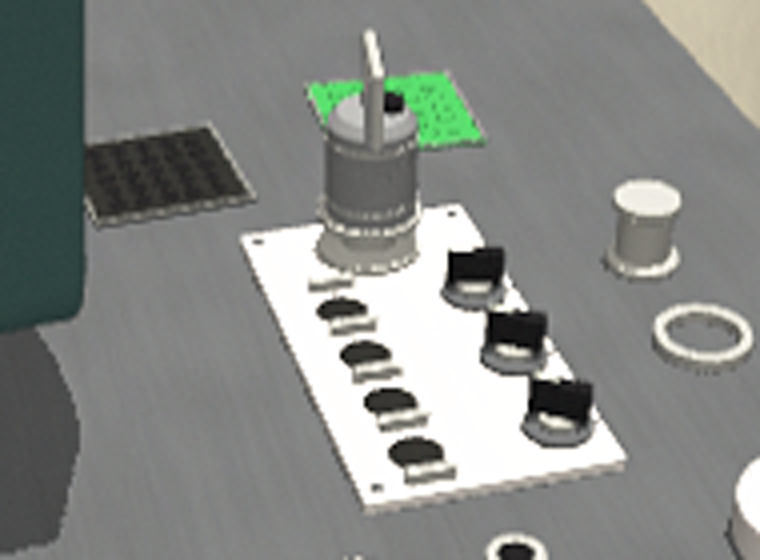

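View pics/si2.png

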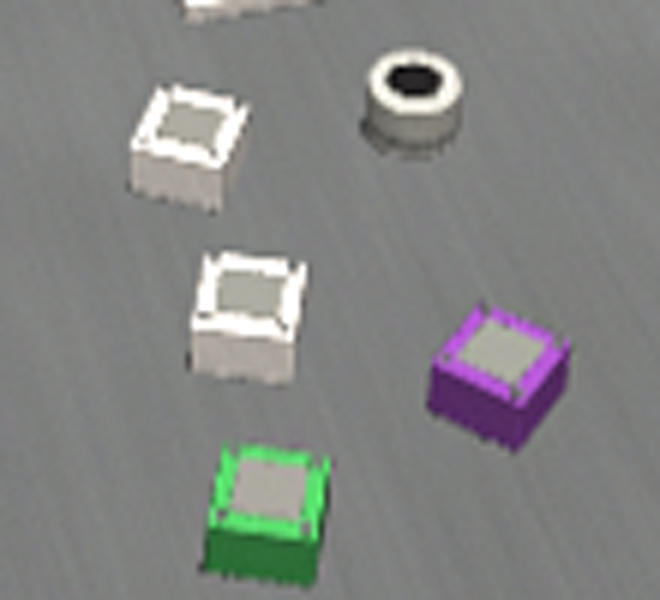

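Three parts are present: two white housings (side crop (190,125) and (250,295)) and one sleeve (side crop (413,85)). Next I measure the stage, handle, mat and parts.

Run:
```python
from h import *
a=cv2.imread("pics/scene0.png")
sc=cam("scene");si=cam("side")
f=lambda u,v:(230+(u+.5)/4-.5,165+(v+.5)/4-.5)
g=lambda u,v:(230+(u+.5)/4-.5,145+(v+.5)/4-.5)
g2=lambda u,v:(290+(u+.5)/6-.5,270+(v+.5)/6-.5)
print("stage scene");P=[onz(sc,*f(*p),.012) for p in [(272,179),(103,278),(408,523),(581,385)]]
for p in P:print(p.round(4))
print("c",np.mean(P,0)); print([np.linalg.norm(P[i]-P[(i+1)%4]).round(4) for i in range(4)])
Q=[onz(si,*g(*p),.012) for p in [(368,501),(627,456),(461,204),(240,235)]]
print("stage side")
for p in Q:print(p.round(4))
print("c",np.mean(Q,0));print([np.linalg.norm(Q[i]-Q[(i+1)%4]).round(4) for i in range(4)])
for X in (P,Q):
  d=(X[3]-X[0]);e=X[2]-X[1];print("yaw", [np.degrees(np.arctan2(-k[0],k[1])) for k in (d,e)])
print("handle",[onz(sc,*f(*p),.187).round(4) for p in [(428,203),(490,259)]])
print("handle side",[onz(si,*g(*p),.187).round(4) for p in [(371,35),(375,80)]])
print("boltsc",[onz(sc,*f(*p),.054).round(4) for p in [(315,360),(238,305),(165,250)]])
# bores / lids
print("sleeve",onz(sc,*f(145,157),.026).round(4),onz(si,*g2(414,80),.026).round(4))
print("hA",onz(sc,*f(230,112),.026).round(4),onz(si,*g2(192,125),.026).round(4))
print("hB",onz(sc,*f(168,67),.026).round(4),onz(si,*g2(252,294),.026).round(4))
cv2.imwrite("pics/mat.png",cv2.resize(a[225:330,370:470],None,fx=5,fy=5,interpolation=cv2.INTER_CUBIC))
```

```text
stage scene
[ 0.457  -0.1704  0.012 ]
[ 0.6467 -0.1615  0.012 ]
[0.6384 0.1952 0.012 ]
[0.4469 0.1872 0.012 ]
c [0.54725331 0.01263775 0.012     ]
[np.float64(0.1899), np.float64(0.3568), np.float64(0.1917), np.float64(0.3577)]
stage side
[ 0.4599 -0.1673  0.012 ]
[ 0.6477 -0.1628  0.012 ]
[0.6383 0.1942 0.012 ]
[0.4479 0.1892 0.012 ]
c [0.54845046 0.01334666 0.012     ]
[np.float64(0.1878), np.float64(0.3572), np.float64(0.1905), np.float64(0.3567)]
yaw [np.float64(1.625178918321544), np.float64(1.3339544505683039)]
yaw [np.float64(1.928701912243486), np.float64(1.502343787841905)]
handle [array([0.5343, 0.1019, 0.187 ]), array([0.5456, 0.1733, 0.187 ])]
handle side [array([0.5523, 0.1761, 0.187 ]), array([0.5351, 0.1014, 0.187 ])]
boltsc [array([0.6081, 0.0624, 0.054 ]), array([ 0.6125, -0.0232,  0.054 ]), array([ 0.6148, -0.114 ,  0.054 ])]
sleeve [ 0.5321 -0.2576  0.026 ] [ 0.5334 -0.2578  0.026 ]
hA [ 0.4318 -0.261   0.026 ] [ 0.4338 -0.2628  0.026 ]
hB [ 0.4292 -0.3606  0.026 ] [ 0.4308 -0.3641  0.026 ]
```

View pics/mat.png

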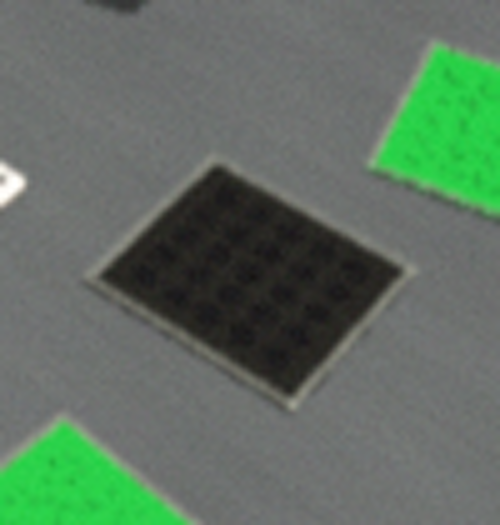

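Run:
```python
from h import *
sc=cam("scene")
m=[onz(sc,370+(u+.5)/5-.5,225+(v+.5)/5-.5,.004) for u,v in [(215,157),(87,277),(293,408),(413,270)]]
for p in m:print(p.round(4))
print(np.mean(m,0),[np.linalg.norm(m[i]-m[(i+1)%4]).round(4) for i in range(4)])
A,s=axes()
p=s["eef_pos"]
for z in (.25,.168):
  t=np.array([.5425,.139,z]);print("slide cm",(A.T@(t-p)*100).round(2))
```

```text
[0.3363 0.2479 0.004 ]
[0.4733 0.2584 0.004 ]
[0.4633 0.3963 0.004 ]
[0.3265 0.3843 0.004 ]
[0.39985274 0.32171996 0.004     ] [np.float64(0.1374), np.float64(0.1383), np.float64(0.1374), np.float64(0.1368)]
slide cm [ -1.86 -52.43 -56.  ]
slide cm [  6.34 -52.42 -56.  ]
```

```bash
python3 -m creep '{"hand":[-1,-1,-1,-1,-1,-1,-1,-1,-1,-1],"slide":[[-1,-4,-4.3],[-1.9,-8,-8.6],[-1.9,-12,-12.9],[-1.9,-16,-17.2],[-1.9,-20,-21.5],[-1.9,-24,-25.8],[-1.9,-28,-30],[-1.9,-32,-34],[-1.9,-36,-38],[-1.9,-40,-42.5]],"yaw":[-6,-12,-19,-26,-33,-40,-46,-53,-60,-65]}'
python3 - <<'E'
from h import *
A,s=axes();p=s["eef_pos"];print(s["joint_pos"].round(2),p,"\n",A.round(4))
for z in (.27,.168):
  t=np.array([.5425,.139,z]);print("slide cm",(A.T@(t-p)*100).round(2))
E
```

```text
time: 1.4
eef_pos: [0.4433, -0.0133, 0.2504]
orientation: [0.543, 0.453, -0.543, 0.453]
wrist_force: [-0.1, -1.6, -0.4]
width: 0.0858
[-0.21  0.12 -0.19  1.27 -0.    1.54] [ 0.44327842 -0.01328776  0.2503706 ] 
 [[ 3.000e-04  9.836e-01 -1.802e-01]
 [-2.000e-04 -1.802e-01 -9.836e-01]
 [-1.000e+00  3.000e-04  1.000e-04]]
slide cm [ -1.96   7.02 -16.77]
slide cm [  8.24   7.01 -16.77]
```

```bash
python3 -m creep '{"hand":[-1,-1,-1,-1,-1,-1,-1,-1,-1,-1],"slide":[[-1,1.5,-3.5],[-2,3,-7],[-2,5,-11],[-2,6,-14],[-2,7,-16.8],[-2,7,-16.8],[-2,7,-16.8],[-2,7,-16.8],[-2,7,-16.8],[-2,7,-16.8]],"yaw":[0,0,0,0,0,0,0,0,0,0]}'
python3 - <<'E'
from h import *
A,s=axes();p=s["eef_pos"];print(s["joint_pos"].round(2),p,"\n",A.round(4))
w=vision.read_camera("wrist");cv2.imwrite("pics/w1.png",w)
print(proj(cam("wrist",s),[.5425,.139,.187]))
E
```

```text
time: 2.65
eef_pos: [0.5423, 0.1368, 0.2704]
orientation: [0.544, 0.452, -0.544, 0.452]
wrist_force: [-0.1, 0.1, -0.0]
width: 0.0854
[ 0.1   0.32  0.13  1.39 -0.    1.86] [0.5422843  0.13679128 0.27039253] 
 [[ 1.000e-04  9.829e-01 -1.840e-01]
 [-0.000e+00 -1.840e-01 -9.829e-01]
 [-1.000e+00  1.000e-04  0.000e+00]]
(np.float64(318.00900325222574), np.float64(206.2631457644467))
```

View pics/w1.png

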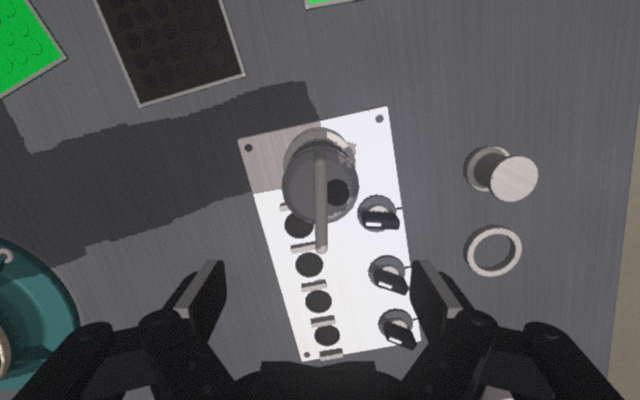

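The bar runs from (320,160) to (322,245), centred between the fingers. I'll descend and grip it.

```bash
python3 -m creep '{"hand":[-0.5,-0.2,0,0,0,0,0.5,1,1,1],"slide":[[2,0.1,-0.2],[4,0.1,-0.2],[6,0.1,-0.2],[8,0.1,-0.2],[9.5,0.1,-0.2],[10.2,0.1,-0.2],[10.2,0.1,-0.2],[10.2,0.1,-0.2],[10.2,0.1,-0.2],[10.2,0.1,-0.2]],"yaw":[0,0,0,0,0,0,0,0,0,0]}'
python3 -m creep '{"hand":[1,1,1,1,1,1,1,1,1,1],"slide":[[0,0,0],[0,0,0],[0,0,0],[-0.5,0,0],[-1,0,0],[-2,0,0],[-3,0,0],[-4,0,0],[-4,0,0],[-4,0,0]],"yaw":[0,0,0,0,0,0,0,0,0,0]}'
python3 - <<'E'
from h import *
A,s=axes();p=s["eef_pos"];print(s["joint_pos"].round(2),p,s["wrist_force"],s["width"],"\n",A.round(4))
w=vision.read_camera("side");cv2.imwrite("pics/s2.png",cv2.resize(w[100:300,200:460],None,fx=3,fy=3))
t=np.array([.40,.322,p[2]]);print("slide cm",(A.T@(t-p)*100).round(2))
E
```

```text
time: 3.95
eef_pos: [0.5443, 0.1388, 0.1689]
orientation: [0.544, 0.451, -0.544, 0.452]
wrist_force: [1.8, -1.4, 5.5]
width: 0.0076
time: 5.2
eef_pos: [0.5436, 0.1389, 0.2081]
orientation: [-0.544, -0.452, 0.544, -0.452]
wrist_force: [0.1, -0.5, -3.2]
width: 0.0077
[ 0.1   0.33 -0.01  1.23  0.    1.86] [0.54364958 0.13889485 0.20808977] [ 0.1145249  -0.53393386 -3.15490739] 0.007663753234772533 
 [[-2.000e-04  9.830e-01 -1.835e-01]
 [-0.000e+00 -1.835e-01 -9.830e-01]
 [-1.000e+00 -2.000e-04  1.000e-04]]
slide cm [  0.   -17.48 -15.36]
```

View pics/s2.png

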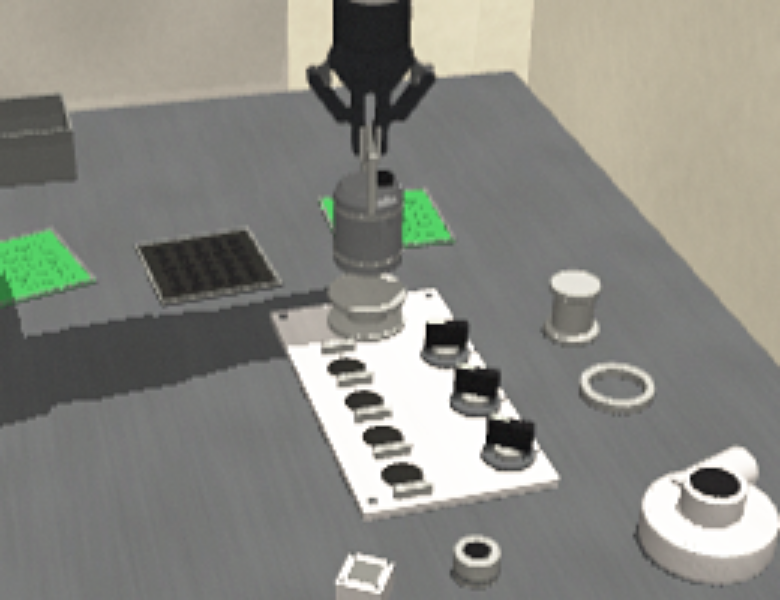

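The can hangs upright, clear of the pedestal. I'll carry it to the mat.

```bash
python3 -m creep '{"hand":[1,1,1,1,1,1,1,1,1,1],"slide":[[0,-1.5,-1.5],[0,-4,-3.5],[0,-6.5,-5.7],[0,-9,-8],[0,-11.5,-10.2],[0,-14,-12.4],[0,-16.3,-14.3],[0,-17.5,-15.4],[0,-17.5,-15.4],[0,-17.5,-15.4]],"yaw":[0,0,0,0,0,0,0,0,0,0]}'
python3 -m creep '{"hand":[1,1,1,1,1,1,1,1,1,1],"slide":[[1,0,0],[2.2,0,0],[3.5,0,0],[5,0,0],[6.2,0,0],[7.2,0,0],[7.9,0,0],[8.3,0,0],[8.5,0,0],[8.5,0,0]],"yaw":[0,0,0,0,0,0,0,0,0,0]}'
python3 - <<'E'
from h import *
A,s=axes();p=s["eef_pos"];print(s["joint_pos"].round(2),p,s["wrist_force"],s["width"],"\n",A.round(4))
w=vision.read_camera("scene");cv2.imwrite("pics/s3.png",cv2.resize(w[150:350,330:530],None,fx=3,fy=3))
E
```

```text
time: 6.5
eef_pos: [0.4003, 0.3221, 0.2082]
orientation: [-0.544, -0.452, 0.544, -0.452]
wrist_force: [0.1, -0.1, -3.6]
width: 0.0084
time: 7.75
eef_pos: [0.4, 0.3225, 0.1234]
orientation: [0.544, 0.452, -0.544, 0.452]
wrist_force: [-0.7, 0.3, -2.8]
width: 0.0076
[ 0.52  0.3  -0.3   0.97 -0.    2.28] [0.4000117 0.3224561 0.1233928] [-0.65948662  0.26784501 -2.83366659] 0.0076230260281643855 
 [[ 2.000e-04  9.830e-01 -1.834e-01]
 [ 1.000e-04 -1.834e-01 -9.830e-01]
 [-1.000e+00  2.000e-04 -1.000e-04]]
```

View pics/s3.png

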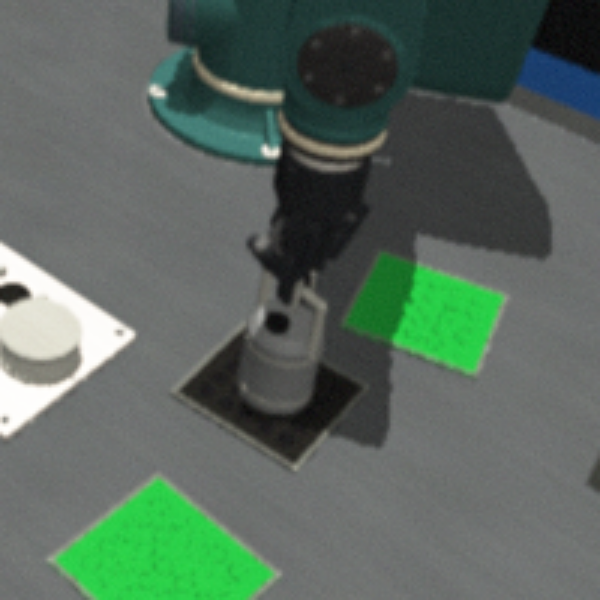

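It is hovering just above the middle of the mat. I'll settle it and release.

```bash
python3 -m creep '{"hand":[1,1,1,1,1,0.5,0,0,0,0],"slide":[[0.1,0,0],[0.2,0,0],[0.25,0,0],[0.25,0,0],[0.25,0,0],[0.25,0,0],[0.25,0,0],[0.25,0,0],[0.25,0,0],[0.25,0,0]],"yaw":[0,0,0,0,0,0,0,0,0,0]}'
python3 -m creep '{"hand":[0,0,0,0,0,0,0,0,0,0],"slide":[[-0.5,0,0],[-1.5,0,0],[-3,0,0],[-5,0,0],[-7,0,0],[-9,0,0],[-11,0,0],[-13,0,0],[-13,0,0],[-13,0,0]],"yaw":[0,0,0,0,0,0,0,0,0,0]}'
python3 - <<'E'
from h import *
A,s=axes();p=s["eef_pos"];print(s["joint_pos"].round(2),p,s["wrist_force"],s["width"])
w=vision.read_camera("wrist");cv2.imwrite("pics/w3.png",w)
w=vision.read_camera("scene");cv2.imwrite("pics/s4.png",cv2.resize(w[165:315,230:430],None,fx=4,fy=4,interpolation=cv2.INTER_CUBIC));cv2.imwrite("pics/s4r.png",w)
E
```

```text
time: 9.05
eef_pos: [0.4, 0.3224, 0.1208]
orientation: [0.544, 0.452, -0.544, 0.452]
wrist_force: [0.4, 0.5, 0.3]
width: 0.0426
time: 10.3
eef_pos: [0.3998, 0.3223, 0.2504]
orientation: [-0.544, -0.452, 0.544, -0.452]
wrist_force: [-0.1, 0.5, -1.3]
width: 0.0425
[ 0.52  0.24 -0.03  1.3   0.    2.28] [0.39978003 0.32233814 0.25041468] [-0.07267935  0.53551837 -1.28192536] 0.04253564584092944
```

View pics/w3.png

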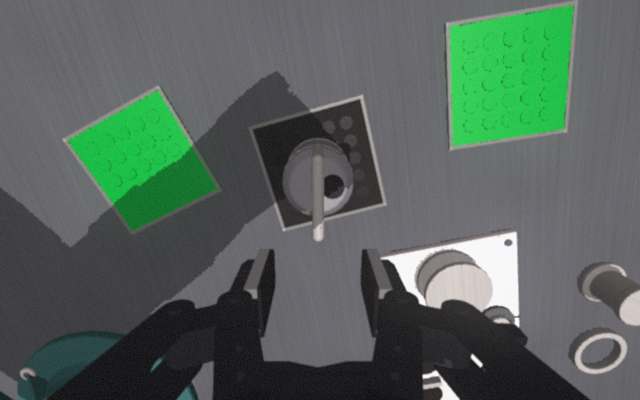

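View pics/s4.png

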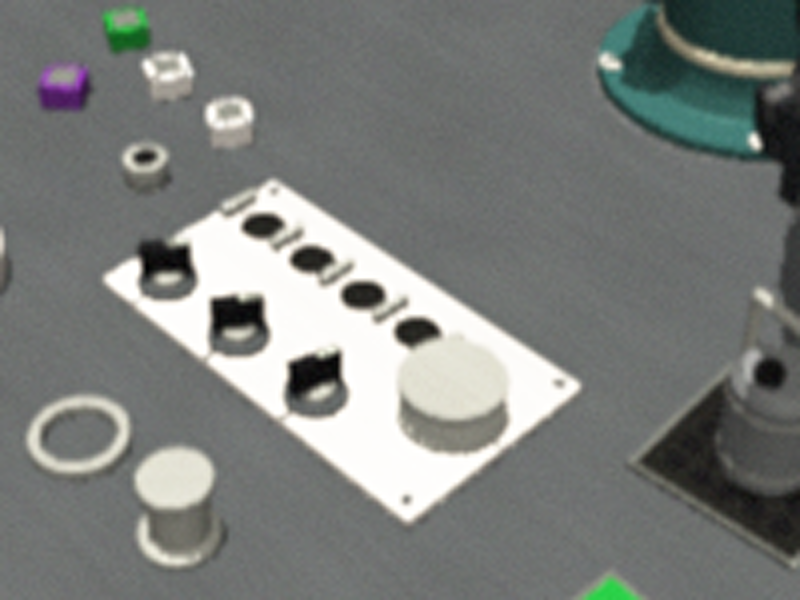

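The can is released and stands upright with margin on the black mat (its base is near the mat centre in both views). Next I go to bolt 1, unwinding the wrist on the way so a single grip can cover the whole turn.

```bash
python3 -m creep '{"hand":[-0.2,-0.2,-0.2,-0.2,-0.2,-0.2,-0.2,-0.2,-0.2,-0.2],"slide":[[0,2.5,2.2],[0,5,4.4],[0,7.5,6.6],[0,10,8.8],[0,12.5,11],[0,15,13.2],[0,17.5,15.4],[0,20,17.6],[0,22.5,19.8],[0,25.1,22]],"yaw":[-10,-20,-30,-40,-50,-60,-70,-80,-90,-100]}'
python3 -m creep '{"hand":[-0.2,-0.2,-0.2,-0.2,-0.2,-0.2,-0.2,-0.2,-0.2,-0.2],"slide":[[0,0,0],[0,0,0],[0,0,0],[0,0,0],[0,0,0],[0,0,0],[0,0,0],[0,0,0],[0,0,0],[0,0,0]],"yaw":[-10,-20,-30,-40,-50,-60,-70,-80,-90,-100]}'
python3 -m creep '{"hand":[-0.2,-0.2,-0.2,-0.2,-0.2,-0.2,-0.2,-0.2,-0.2,-0.2],"slide":[[0,0,0],[0,0,0],[0,0,0],[0,0,0],[0,0,0],[0,0,0],[0,0,0],[0,0,0],[0,0,0],[0,0,0]],"yaw":[-10,-20,-30,-40,-50,-53,-53,-53,-53,-53]}'
python3 - <<'E'
from h import *
A,s=axes();p=s["eef_pos"];print(s["joint_pos"].round(2),p,s["wrist_force"],s["width"],"\n",A.round(3))
w=vision.read_camera("wrist");cv2.imwrite("pics/w5.png",w)
for q in ([.6065,.0597,.054],[.609,-.0303,.054],[.6115,-.12,.054]):print(proj(cam("wrist",s),q))
w=vision.read_camera("side");cv2.imwrite("pics/s5.png",w)
E
```

```text
time: 11.65
eef_pos: [0.6067, 0.0591, 0.2502]
orientation: [0.002, 0.707, -0.001, 0.707]
wrist_force: [1.2, -0.3, 0.0]
width: 0.0512
time: 12.9
eef_pos: [0.6061, 0.0601, 0.2501]
orientation: [-0.54, 0.456, 0.541, 0.455]
wrist_force: [-0.5, -0.0, 0.2]
width: 0.0513
time: 14.15
eef_pos: [0.6063, 0.0601, 0.2507]
orientation: [-0.687, 0.169, 0.687, 0.169]
wrist_force: [0.2, -0.6, -1.3]
width: 0.0512
[-0.03  0.41  0.23  1.39  0.   -2.69] [0.6063297  0.06010586 0.25074107] [ 0.20642436 -0.58922758 -1.28339784] 0.0511705300257748 
 [[-0.    -0.463 -0.886]
 [ 0.    -0.886  0.463]
 [-1.    -0.     0.   ]]
(np.float64(317.95136682147694), np.float64(173.6173506941861))
(np.float64(393.11663978098784), np.float64(132.56323047674556))
(np.float64(474.37626138501264), np.float64(88.17117070072752))
```

View pics/w5.png

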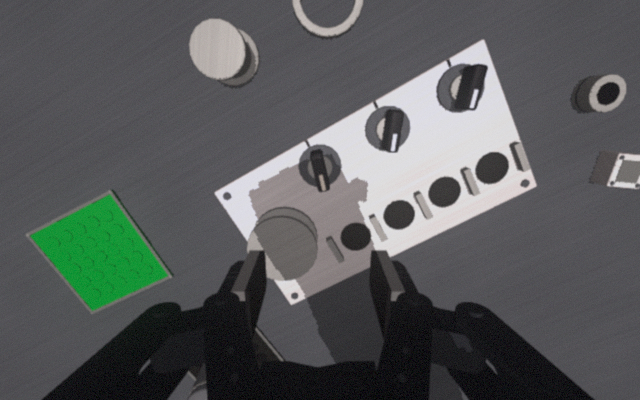

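View pics/s5.png

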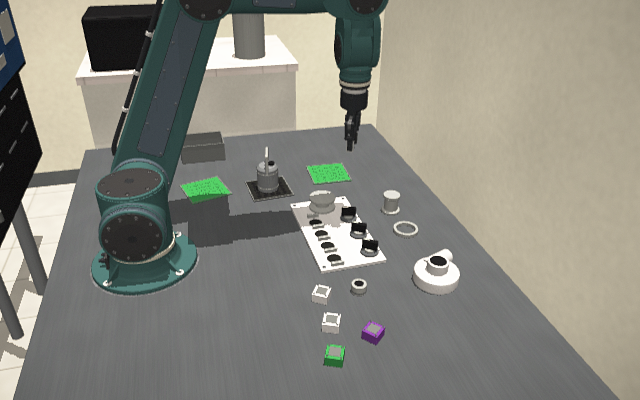

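Run:
```python
import cv2
a=cv2.imread("pics/w5.png")
cv2.imwrite("pics/w5c.png",cv2.resize(a[50:200,290:500],None,fx=3.8,fy=3.8,interpolation=cv2.INTER_CUBIC))
```

```text
(no output)
```

View pics/w5c.png

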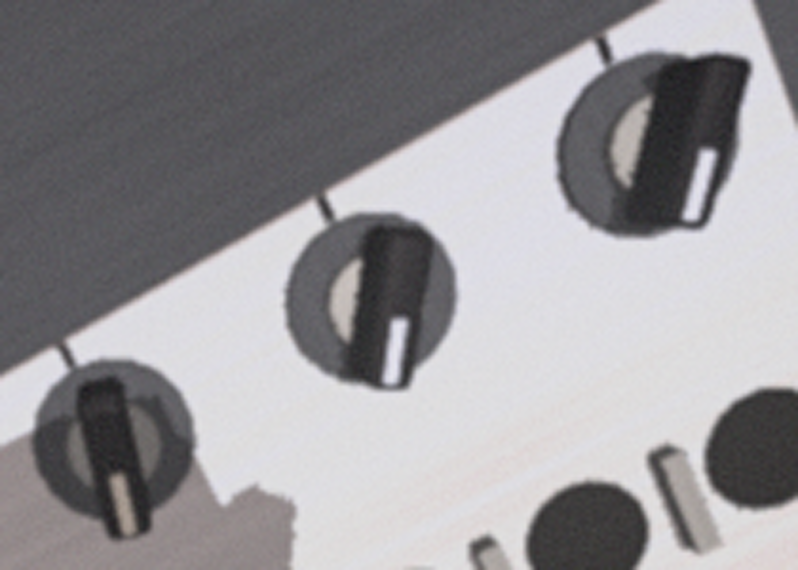

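Run:
```python
from h import *
s=sense();ce=cam("wrist",s)
f=lambda u,v:(290+(u+.5)/3.8-.5,50+(v+.5)/3.8-.5)
for n,a,b in (("b1",(118,475),(128,534)),("b2",(401,320),(391,386)),("b3",(709,150),(690,221))):
  A,B=[onz(ce,*f(*p),.054) for p in (a,b)]
  d=(B-A)/np.linalg.norm(B-A);ang=np.degrees(np.arctan2(d[1],d[0]))
  print(n,A.round(4),B.round(4),np.linalg.norm(B-A),"dir",ang,"q",np.radians((181.6-ang)%360),"axis est",(B-d*.021).round(4))
for p in [(583,540),(768,448)]:print(onz(ce,*f(*p),.012).round(4))
print(onz(ce,356,236,.012),onz(ce,399,214,.012),onz(ce,445,191,.012),onz(ce,491,167.5,.012))
y=np.array([-.0279,.9996]);x=np.array([.9996,.0279]);c=np.array([.5478,.0130])
for k in (50,-12,-74,-136):print("bay",c-.045*x+k*.001*y)
```

```text
b1 [0.6041 0.0576 0.054 ] [0.5871 0.0631 0.054 ] 0.01782943675259798 dir 161.98418895041883 q 0.34236048826427606 axis est [0.6071 0.0566 0.054 ]
b2 [ 0.6068 -0.0317  0.054 ] [ 0.5913 -0.022   0.054 ] 0.01824757006911322 dir 147.89232788476693 q 0.5883098615934985 axis est [ 0.6091 -0.0332  0.054 ]
b3 [ 0.6098 -0.1214  0.054 ] [ 0.5949 -0.1109  0.054 ] 0.018164052894903537 dir 144.98960120767623 q 0.6389719993942055 axis est [ 0.6121 -0.123   0.054 ]
[ 0.5053 -0.0633  0.012 ]
[ 0.5068 -0.1266  0.012 ]
[0.50124338 0.05863951 0.012     ] [ 0.50347437 -0.00305386  0.012     ] [ 0.50509869 -0.06577633  0.012     ] [ 0.50724493 -0.1258482   0.012     ]
bay [0.501423  0.0617245]
bay [ 5.031528e-01 -2.507000e-04]
bay [ 0.5048826 -0.0622259]
bay [ 0.5066124 -0.1242011]
```

Bar 1 stands at q≈0.34, bar 2 at ≈0.59 and bar 3 at ≈0.64, all inside the stated 0.2–0.8. I'll grip bolt 1.

```bash
python3 -m creep '{"hand":[0,0,0,0,0,0,0,0,0,0],"slide":[[3,0.1,-0.1],[6,0.1,-0.1],[9,0.1,-0.1],[12,0.1,-0.1],[15,0.1,-0.1],[18,0.1,-0.1],[20,0.1,-0.1],[21.5,0.1,-0.1],[22.3,0.1,-0.1],[22.3,0.1,-0.1]],"yaw":[-5,-9.6,-9.6,-9.6,-9.6,-9.6,-9.6,-9.6,-9.6,-9.6]}'
python3 - <<'E'
from h import *
A,s=axes();p=s["eef_pos"];print(s["joint_pos"].round(2),p,s["wrist_force"],s["width"])
w=vision.read_camera("wrist");cv2.imwrite("pics/w6.png",w)
E
```

```text
time: 15.5
eef_pos: [0.6067, 0.0587, 0.0277]
orientation: [-0.698, 0.11, 0.698, 0.11]
wrist_force: [0.1, -0.2, 0.4]
width: 0.0429
[-0.04  0.53 -0.2   0.84  0.   -2.86] [0.60674072 0.05873871 0.02771485] [ 0.12411876 -0.24514507  0.40397954] 0.04293699012337567
```

View pics/w6.png

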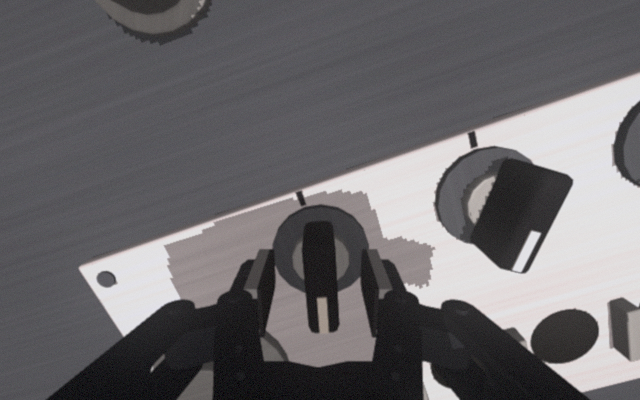

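The bar at (320,275) sits square between the pads. Now I close and turn it clockwise.

```bash
python3 -m creep '{"hand":[1,1,1,1,1,1,1,1,1,1],"slide":[[0,0,0],[0,0,0],[0,0,0],[0,0,0],[0,0,0],[0,0,0],[0,0,0],[0,0,0],[0,0,0],[0,0,0]],"yaw":[0,0,0,0,5,13,22,31,40,49]}'
python3 - <<'E'
from h import *
A,s=axes();print(s["joint_pos"].round(2),s["eef_pos"],s["wrist_force"],s["wrist_torque"],s["width"])
E
python3 -m creep '{"hand":[1,1,1,1,1,1,1,1,1,1],"slide":[[0,0,0],[0,0,0],[0,0,0],[0,0,0],[0,0,0],[0,0,0],[0,0,0],[0,0,0],[0,0,0],[0,0,0]],"yaw":[9,18,27,36,45,54,63,72,81,90]}'
python3 - <<'E'
from h import *
A,s=axes();print(s["joint_pos"].round(2),s["eef_pos"],s["wrist_force"],s["wrist_torque"],s["width"])
E
```

```text
time: 16.8
eef_pos: [0.6068, 0.0578, 0.0286]
orientation: [0.589, -0.392, -0.588, -0.391]
wrist_force: [-3.9, -5.9, 7.0]
width: 0.0128
[-0.04  0.53 -0.2   0.84 -0.   -2.  ] [0.60682488 0.05782208 0.02863369] [-3.92415541 -5.91006044  7.01261742] [-1.34160872  0.60489912  0.04751937] 0.01276577807719294
time: 18.05
eef_pos: [0.6075, 0.0574, 0.0287]
orientation: [-0.14, 0.693, 0.138, 0.694]
wrist_force: [-0.4, -7.9, 5.4]
width: 0.0133
[-0.04  0.53 -0.2   0.84 -0.   -0.43] [0.60745574 0.05742227 0.02866768] [-0.40042806 -7.91177663  5.36248879] [-1.96183459  0.07083792  0.05092316] 0.013273125147364756
```

```bash
python3 -m creep '{"hand":[1,1,1,1,1,1,1,1,1,1],"slide":[[0,-0.05,0],[0,-0.1,0],[0,-0.1,0],[0,-0.1,0],[0,-0.1,0],[0,-0.1,0],[0,-0.1,0],[0,-0.1,0],[0,-0.1,0],[0,-0.1,0]],"yaw":[8,15,20,23,25,25,25,25,25,25]}'
python3 - <<'E'
from h import *
A,s=axes();print(s["joint_pos"].round(3),s["eef_pos"],s["wrist_force"],s["wrist_torque"],s["width"],"phi",np.degrees(np.arctan2(A[1,1],A[0,1])))
E
```

```text
time: 19.3
eef_pos: [0.6075, 0.0572, 0.0287]
orientation: [0.011, 0.707, -0.012, 0.707]
wrist_force: [-2.4, -4.5, 7.4]
width: 0.0128
[-0.039  0.531 -0.196  0.843 -0.002 -0.006] [0.60746759 0.05718493 0.02870113] [-2.37090271 -4.45462672  7.44245675] [-1.2128305   0.57820579  1.87379756] 0.01281643190720722 phi 88.12309501686143
```

The moment of 1.9 N·m about the vertical says the stop is reached. I'll release, rise and check.

```bash
python3 -m creep '{"hand":[0.3,0,0,0,0,0,0,0,0,0],"slide":[[0,0,0],[0,0,0],[0,0,0],[-2,0,0],[-5,0,0],[-8,0,0],[-11,0,0],[-14,0,0],[-14,0,0],[-14,0,0]],"yaw":[-4,-4,-4,-4,-4,-4,-4,-4,-4,-4]}'
python3 - <<'E'
from h import *
A,s=axes();p=s["eef_pos"];print(s["joint_pos"].round(2),p,s["wrist_force"],s["width"])
w=vision.read_camera("wrist");cv2.imwrite("pics/w7.png",w)
E
```

```text
time: 20.55
eef_pos: [0.6069, 0.0578, 0.1672]
orientation: [-0.012, 0.707, 0.012, 0.707]
wrist_force: [-0.8, 0.6, 0.5]
width: 0.0431
[-0.04  0.43  0.04  1.18  0.   -0.07] [0.60689446 0.0578236  0.16722369] [-0.79923656  0.55387551  0.52868479] 0.04312752887897404
```

View pics/w7.png

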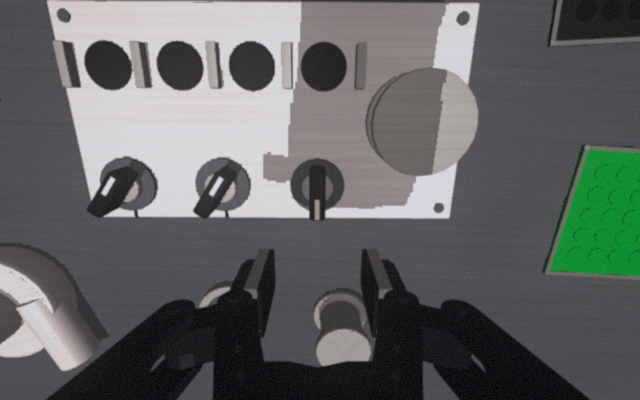

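Bolt 1 is home: its stripe at (318,208) points at the dark line. I'll measure the bay marks from this view, then move to bolt 2.

```bash
cat >> h.py <<'E'
def go(x,y,z,phi,s=None):
    A,s=axes();p=s["eef_pos"];f0=np.degrees(np.arctan2(A[1,1],A[0,1]))
    d=(A.T@(np.array([x,y,z])-p)*100).round(2); print("slide",d,"yaw",round(f0-phi,1),"mod",round((f0-phi)%360,1),"phi now",round(f0,2),"j6",np.degrees(s["joint_pos"][5]).round(1))
E
python3 - <<'E'
from h import *
s=sense();ce=cam("wrist",s)
a=cv2.imread("pics/w7.png");g=cv2.cvtColor(a,cv2.COLOR_BGR2GRAY)
m=(g[:130,60:480]<75).astype(np.uint8)
cs,_=cv2.findContours(m,cv2.RETR_EXTERNAL,cv2.CHAIN_APPROX_NONE)
for c in cs:
  if 500<cv2.contourArea(c)<4000:
    e=cv2.fitEllipse(c);u,v=e[0][0]+60,e[0][1];print((u,v),e[1],onz(ce,u,v,.012).round(4))
for u,v in [(63,15),(463,18),(438,208)]:print("hole",onz(ce,u,v,.012).round(4))
for n,u,v in (("b2e",226,210),):print(onz(ce,u,v,.012).round(4))
go(.6091,-.0332,.167,237.9)
E
```

```text
(323.3189392089844, 66.10640716552734) (44.4450569152832, 48.328285217285156) [0.5005 0.0595 0.012 ]
(251.49513244628906, 65.6128158569336) (42.985721588134766, 47.712886810302734) [ 0.5023 -0.0025  0.012 ]
(179.6501693725586, 65.19963836669922) (41.96210479736328, 48.95753860473633) [ 0.5041 -0.0644  0.012 ]
(107.70027160644531, 64.6823501586914) (41.10807418823242, 50.69655990600586) [ 0.5059 -0.1262  0.012 ]
hole [ 0.4691 -0.1568  0.012 ]
hole [0.4597 0.1736 0.012 ]
hole [0.626  0.1779 0.012 ]
[ 0.6353 -0.0314  0.012 ]
slide [-0.01 -9.11 -0.08] yaw -145.9 mod 214.1 phi now 92.0 j6 -4.2
```

```bash
python3 -m creep '{"hand":[0,0,0,0,0,0,0,0,0,0],"slide":[[0,-2,0],[0,-4,0],[0,-6,-0.1],[0,-8,-0.1],[0,-9.1,-0.1],[0,-9.1,-0.1],[0,-9.1,-0.1],[0,-9.1,-0.1],[0,-9.1,-0.1],[0,-9.1,-0.1]],"yaw":[-10,-20,-30,-40,-50,-60,-70,-80,-90,-100]}'
python3 -m creep '{"hand":[0,0,0,0,0,0,0,0,0,0],"slide":[[0,0,0],[0,0,0],[0,0,0],[0,0,0],[0,0,0],[0,0,0],[0,0,0],[0,0,0],[0,0,0],[0,0,0]],"yaw":[-10,-20,-30,-40,-46,-46,-46,-46,-46,-46]}'
python3 - <<'E'
from h import *
A,s=axes();p=s["eef_pos"];print(p)
w=vision.read_camera("wrist");cv2.imwrite("pics/w8.png",w);go(.6091,-.0332,.0277,237.9)
E
```

```text
time: 21.85
eef_pos: [0.6089, -0.0331, 0.1667]
orientation: [-0.55, 0.444, 0.551, 0.443]
wrist_force: [-0.0, -0.1, -0.2]
width: 0.0429
time: 23.1
eef_pos: [0.6094, -0.0332, 0.1678]
orientation: [0.68, -0.195, -0.68, -0.195]
wrist_force: [0.5, -0.5, -0.6]
width: 0.0427
[ 0.60936024 -0.03317277  0.1677865 ]
slide [14.01  0.02  0.02] yaw -359.9 mod 0.1 phi now -121.99 j6 -158.8
```

View pics/w8.png

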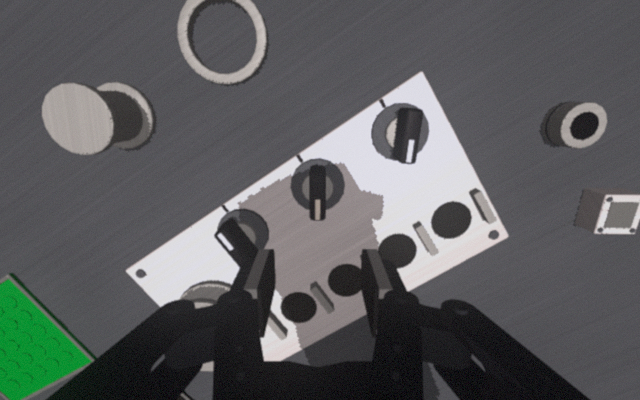

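Bar 2 is vertical at u=318, centred between the jaws. I'll descend, close and turn it 150°.

```bash
python3 -m creep '{"hand":[0,0,0,0,0,0,1,1,1,1],"slide":[[3,0,0],[6,0,0],[9,0,0],[12,0,0],[14,0,0],[14,0,0],[14,0,0],[14,0,0],[14,0,0],[14,0,0]],"yaw":[0,0,0,0,0,0,0,0,0,0]}'
python3 -m creep '{"hand":[1,1,1,1,1,1,1,1,1,1],"slide":[[0,0,0],[0,0,0],[0,0,0],[0,0,0],[0,0,0],[0,0,0],[0,0,0],[0,0,0],[0,0,0],[0,0,0]],"yaw":[5,14,23,32,41,50,59,68,77,86]}'
python3 -m creep '{"hand":[1,1,1,1,1,1,1,1,1,1],"slide":[[0,0,0],[0,0,0],[0,0,0],[0,0,0],[0,0,0],[0,0,0],[0,0,0],[0,0,0],[0,0,0],[0,0,0]],"yaw":[9,18,27,36,45,53,59,63,64,64]}'
python3 - <<'E'
from h import *
A,s=axes();print(s["joint_pos"].round(3),s["eef_pos"],s["wrist_force"],s["wrist_torque"],s["width"],"phi",np.degrees(np.arctan2(A[1,1],A[0,1])))
E
python3 -m creep '{"hand":[0.3,0,0,0,0,0,0,0,0,0],"slide":[[0,0,0],[0,0,0],[0,0,0],[-2,0,0],[-5,0,0],[-8,0,0],[-11,0,0],[-14,0,0],[-14,0,0],[-14,0,0]],"yaw":[-3,-3,-3,-3,-3,-3,-3,-3,-3,-3]}'
python3 - <<'E'
from h import *
A,s=axes();p=s["eef_pos"];print(s["joint_pos"].round(2),p,s["wrist_force"],s["width"])
w=vision.read_camera("wrist");cv2.imwrite("pics/w9.png",w)
go(.6121,-.123,.167,235)
E
```

```text
time: 24.4
eef_pos: [0.6101, -0.0332, 0.029]
orientation: [0.68, -0.195, -0.679, -0.195]
wrist_force: [-0.4, 1.0, 6.7]
width: 0.0131
time: 25.65
eef_pos: [0.6092, -0.0334, 0.029]
orientation: [-0.363, 0.607, 0.362, 0.607]
wrist_force: [-6.2, -0.7, 11.1]
width: 0.013
time: 26.9
eef_pos: [0.6089, -0.0328, 0.029]
orientation: [0.011, 0.707, -0.011, 0.707]
wrist_force: [-7.1, 0.2, 13.2]
width: 0.0133
[-0.187  0.53  -0.195  0.845 -0.    -0.155] [ 0.60893637 -0.03284711  0.0290079 ] [-7.05506923  0.1906102  13.15724539] [0.2480124  1.52532488 1.90316111] 0.013341753865692349 phi 88.14628967196828
time: 28.15
eef_pos: [0.6092, -0.0331, 0.1672]
orientation: [-0.006, 0.707, 0.006, 0.707]
wrist_force: [-0.8, 0.9, -0.2]
width: 0.0426
[-0.19  0.43  0.04  1.18  0.   -0.21] [ 0.60915405 -0.03314308  0.16723305] [-0.77375475  0.87469687 -0.21338334] 0.04263847550060798
slide [-0.01 -8.99  0.16] yaw -144.0 mod 216.0 phi now 91.01 j6 -11.8
```

View pics/w9.png

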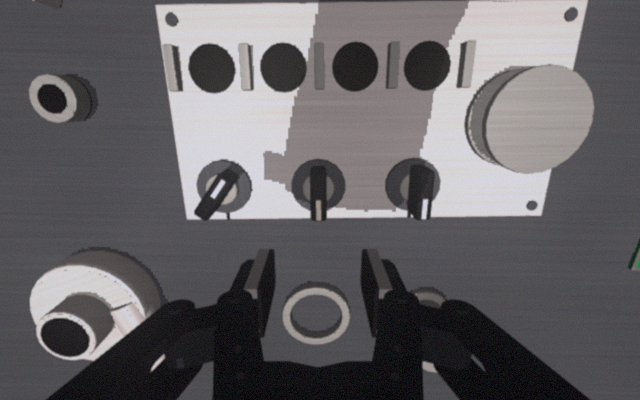

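Bolt 2 is home: its stripe points at the plate's far edge. On to bolt 3.

```bash
python3 -m creep '{"hand":[0,0,0,0,0,0,0,0,0,0],"slide":[[0,-2,0],[0,-4,0],[0,-6,0.1],[0,-8,0.1],[0,-9,0.1],[0,-9,0.1],[0,-9,0.1],[0,-9,0.1],[0,-9,0.1],[0,-9,0.1]],"yaw":[-10,-20,-30,-40,-50,-60,-70,-80,-90,-100]}'
python3 -m creep '{"hand":[0,0,0,0,0,0,0,0,0,0],"slide":[[0,0,0],[0,0,0],[0,0,0],[0,0,0],[0,0,0],[0,0,0],[0,0,0],[0,0,0],[0,0,0],[0,0,0]],"yaw":[-10,-20,-30,-40,-44,-44,-44,-44,-44,-44]}'
python3 - <<'E'
from h import *
A,s=axes();p=s["eef_pos"];print(p)
w=vision.read_camera("wrist");cv2.imwrite("pics/w10.png",w);go(.6112,-.1229,.0277,235)
E
```

```text
time: 29.45
eef_pos: [0.6115, -0.123, 0.1667]
orientation: [-0.546, 0.448, 0.548, 0.448]
wrist_force: [0.0, -0.1, -0.3]
width: 0.0423
time: 30.7
eef_pos: [0.612, -0.1231, 0.1678]
orientation: [0.674, -0.213, -0.674, -0.213]
wrist_force: [-0.2, 0.0, -0.2]
width: 0.0425
[ 0.61198678 -0.12313047  0.16778815]
slide [14.01  0.03  0.08] yaw -360.0 mod 0.0 phi now -124.98 j6 -163.9
```

View pics/w10.png

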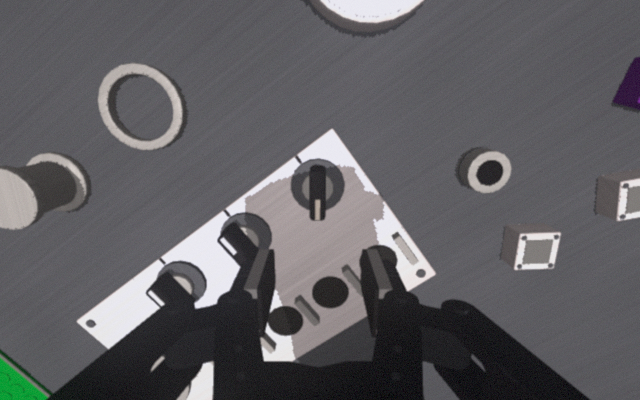

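Bar 3 is vertical at (318,195) and centred. Same procedure, with a 147° turn.

```bash
python3 -m creep '{"hand":[0,0,0,0,0,0,1,1,1,1],"slide":[[3,0,0],[6,0,0],[9,0,0],[12,0,0],[14,0,0.1],[14,0,0.1],[14,0,0.1],[14,0,0.1],[14,0,0.1],[14,0,0.1]],"yaw":[0,0,0,0,0,0,0,0,0,0]}'
python3 -m creep '{"hand":[1,1,1,1,1,1,1,1,1,1],"slide":[[0,0,0],[0,0,0],[0,0,0],[0,0,0],[0,0,0],[0,0,0],[0,0,0],[0,0,0],[0,0,0],[0,0,0]],"yaw":[5,14,23,32,41,50,59,68,77,86]}'
python3 -m creep '{"hand":[1,1,1,1,1,1,1,1,1,1],"slide":[[0,0,0],[0,0,0],[0,0,0],[0,0,0],[0,0,0],[0,0,0],[0,0,0],[0,0,0],[0,0,0],[0,0,0]],"yaw":[9,18,27,36,45,52,57,60,61,61]}'
python3 - <<'E'
from h import *
A,s=axes();print(s["joint_pos"].round(3),s["eef_pos"],s["wrist_force"],s["wrist_torque"],s["width"],"phi",np.degrees(np.arctan2(A[1,1],A[0,1])))
E
python3 -m creep '{"hand":[0.3,0,0,0,0,0,0,0,0,0],"slide":[[0,0,0],[0,0,0],[0,0,0],[-2,0,0],[-5,0,0],[-8,0,0],[-11,0,0],[-14,0,0],[-17,0,0],[-17,0,0]],"yaw":[-3,-3,-3,-3,-3,-3,-3,-3,-3,-3]}'
python3 - <<'E'
from h import *
A,s=axes();p=s["eef_pos"];print(s["joint_pos"].round(2),p,s["wrist_force"],s["width"])
w=vision.read_camera("wrist");cv2.imwrite("pics/w11.png",w)
w=vision.read_camera("scene");cv2.imwrite("pics/s11.png",w)
E
```

```text
time: 32.0
eef_pos: [0.6119, -0.1227, 0.029]
orientation: [0.675, -0.212, -0.674, -0.213]
wrist_force: [0.1, 0.6, 6.7]
width: 0.0127
time: 33.25
eef_pos: [0.6122, -0.1226, 0.029]
orientation: [-0.347, 0.615, 0.346, 0.617]
wrist_force: [1.8, 1.9, 4.7]
width: 0.0126
time: 34.5
eef_pos: [0.6123, -0.1227, 0.0291]
orientation: [0.011, 0.706, -0.012, 0.708]
wrist_force: [2.4, -0.3, 5.9]
width: 0.0133
[-0.328  0.55  -0.157  0.861 -0.    -0.296] [ 0.61225626 -0.12273296  0.02907521] [ 2.44474705 -0.30980374  5.94686442] [-0.07487606 -0.23307238  1.97981517] 0.013311479360171317 phi 88.14535744495417
time: 35.75
eef_pos: [0.6121, -0.1228, 0.2]
orientation: [-0.007, 0.706, 0.006, 0.708]
wrist_force: [-0.4, -0.2, -0.8]
width: 0.0427
[-0.33  0.44  0.14  1.27  0.   -0.35] [ 0.61208596 -0.12284828  0.19997877] [-0.3639089  -0.24203768 -0.80244356] 0.04272132977090484
```

View pics/w11.png

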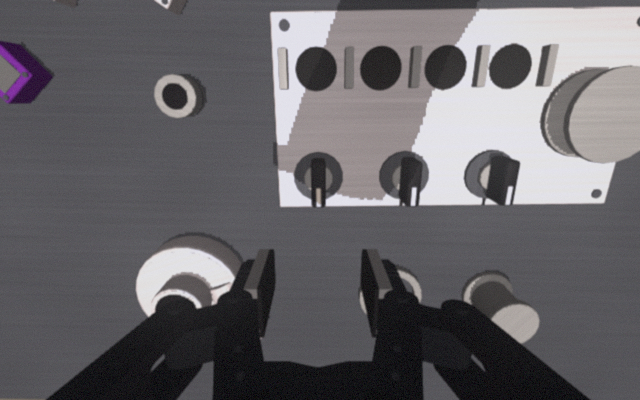

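View pics/s11.png

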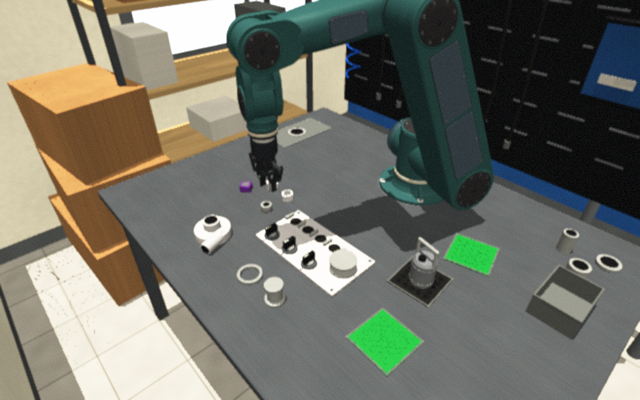

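All three bolts are home, each with the stop felt at about 1.9 N·m. Next I look at the parts from above.

Run:
```python
from h import *
go(.48,-.24,.26,1.6)
```

```text
slide [ -6.25 -11.51 -13.31] yaw 89.4 mod 89.4 phi now 90.99 j6 -19.8
```

```bash
python3 -m creep '{"hand":[-0.4,-0.4,-0.4,-0.4,-0.4,-0.4,-0.4,-0.4,-0.4,-0.4],"slide":[[-1,-2,-2],[-2,-4,-4],[-4,-6,-6],[-6,-9,-10],[-6.2,-11.5,-13.3],[-6.2,-11.5,-13.3],[-6.2,-11.5,-13.3],[-6.2,-11.5,-13.3],[-6.2,-11.5,-13.3],[-6.2,-11.5,-13.3]],"yaw":[10,20,30,40,50,60,70,80,89.4,89.4]}'
python3 - <<'E'
from h import *
A,s=axes();p=s["eef_pos"];print(p)
w=vision.read_camera("wrist");cv2.imwrite("pics/w12.png",w)
go(.48,-.24,.26,1.6)
E
```

```text
time: 37.1
eef_pos: [0.4799, -0.2397, 0.2589]
orientation: [0.493, 0.508, -0.493, 0.507]
wrist_force: [-0.2, -0.0, 0.5]
width: 0.0598
[ 0.47992703 -0.23974517  0.25888379]
slide [-0.1  -0.    0.02] yaw 0.2 mod 0.2 phi now 1.82 j6 52.9
```

View pics/w12.png

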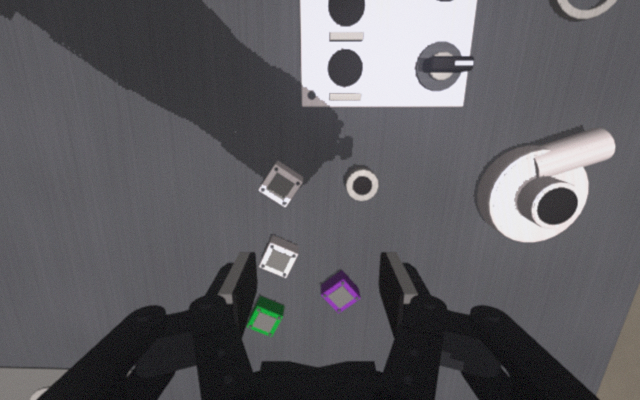

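The view shows the sleeve at (362,184), housings at (282,185) and (279,259), and the green and purple look-alikes below them. I'll measure these precisely.

Run:
```python
from h import *
a=cv2.imread("pics/w12.png")
cv2.imwrite("pics/w12c.png",cv2.resize(a[150:290,240:400],None,fx=5,fy=4.2857 if 0 else 5,interpolation=cv2.INTER_CUBIC)[:600])
```

```text
(no output)
```

View pics/w12c.png

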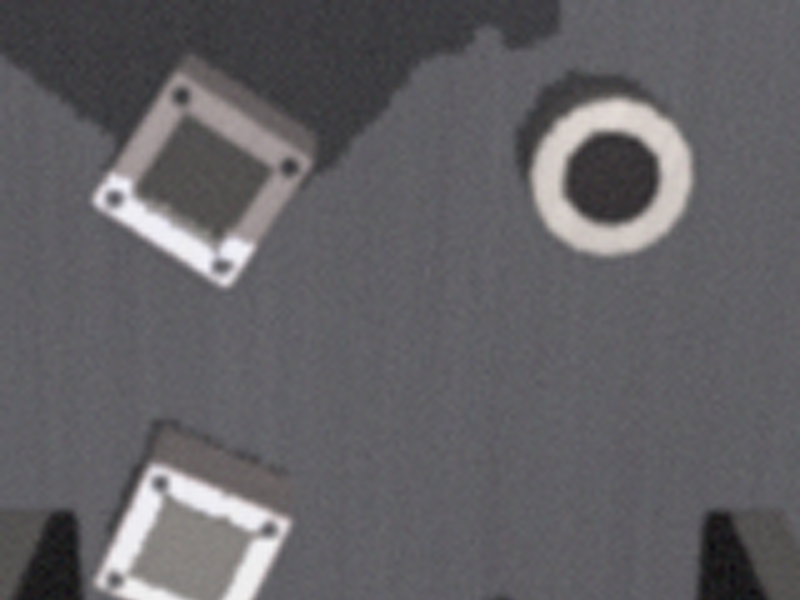

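Run:
```python
from h import *
s=sense();ce=cam("wrist",s)
f=lambda u,v:(240+(u+.5)/5-.5,150+(v+.5)/5-.5)
A=np.array([onz(ce,*f(*p),.026) for p in [(181,96),(289,167),(222,266),(115,198)]])
B=np.array([onz(ce,*f(*p),.026) for p in [(160,484),(270,529),(115,580)]])
S=onz(ce,*f(612,177),.026)
an=lambda d:np.degrees(np.arctan2(d[1],d[0]))
print("A",A.mean(0).round(4),[round(an(A[(i+1)%4]-A[i])%90,1) for i in range(4)],np.linalg.norm(A[1]-A[0]))
print("B",((B[1]+B[2])/2).round(4),an(B[1]-B[0])%90,an(B[2]-B[0])%90)
print("S",S.round(4), "diam",np.linalg.norm(onz(ce,*f(531,177),.026)-onz(ce,*f(693,177),.026)))
a=cv2.imread("pics/w12.png");print("bay4",onz(ce,345,67.5,.012).round(4))
go(S[0],S[1],.15,1.6)
```

```text
A [ 0.4341 -0.2635  0.026 ] [np.float64(57.4), np.float64(57.8), np.float64(57.5), np.float64(57.7)] 0.031007556712368402
B [ 0.4311 -0.365   0.026 ] 67.19228161591329 66.63840026219552
S [ 0.534  -0.2589  0.026 ] diam 0.03945322087778904
bay4 [ 0.5067 -0.126   0.012 ]
slide [10.9   5.34  2.09] yaw 0.2 mod 0.2 phi now 1.82 j6 52.9
```

```bash
python3 -m creep '{"hand":[-0.5,-0.5,-0.5,-0.5,-0.5,-0.5,-0.5,-0.5,-0.5,-0.5],"slide":[[3,2.5,1],[6,5,2],[11,5.3,2.1],[15,5.3,2.1],[18,5.3,2.1],[20,5.3,2.1],[20,5.3,2.1],[20,5.3,2.1],[20,5.3,2.1],[20,5.3,2.1]],"yaw":[0,0,0,0,0,0,0,0,0,0]}'
python3 - <<'E'
from h import *
A,s=axes();p=s["eef_pos"];print(p)
w=vision.read_camera("wrist");cv2.imwrite("pics/w13.png",w)
go(.534,-.2588,.001,1.6)
E
```

```text
time: 38.4
eef_pos: [0.5341, -0.2596, 0.0604]
orientation: [0.493, 0.507, -0.493, 0.508]
wrist_force: [0.5, 0.2, 0.1]
width: 0.0641
[ 0.53409349 -0.25958314  0.0604093 ]
slide [ 5.93 -0.   -0.08] yaw 0.0 mod 0.0 phi now 1.64 j6 54.6
```

View pics/w13.png

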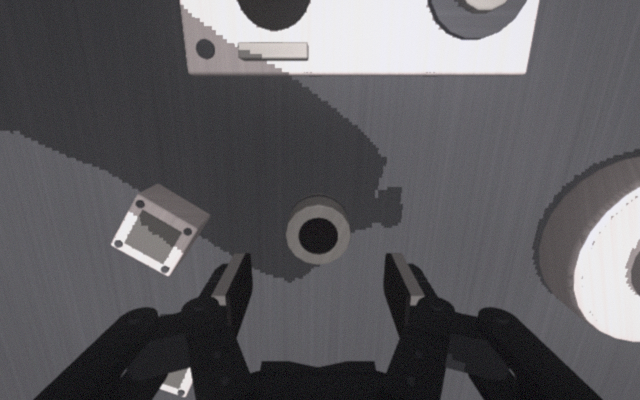

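The sleeve at (318,235) is centred between the jaws. Descend and grip.

```bash
python3 -m creep '{"hand":[-0.5,-0.5,-0.5,-0.5,-0.5,-0.5,0,1,1,1],"slide":[[1.5,0,-0.05],[3,0,-0.1],[4.5,0,-0.1],[5.5,0,-0.1],[5.9,0,-0.1],[5.9,0,-0.1],[5.9,0,-0.1],[5.9,0,-0.1],[5.9,0,-0.1],[5.9,0,-0.1]],"yaw":[0,0,0,0,0,0,0,0,0,0]}'
python3 -m creep '{"hand":[1,1,1,1,1,1,1,1,1,1],"slide":[[0,0,0],[0,0,0],[-0.5,0,0],[-1.5,0,0],[-2.5,0,0],[-3.5,0,0],[-4.5,0,0],[-5,0,0],[-5,0,0],[-5,0,0]],"yaw":[0,0,0,0,0,0,0,0,0,0]}'
python3 - <<'E'
from h import *
A,s=axes();p=s["eef_pos"];print(p,s["wrist_force"])
w=vision.read_camera("wrist");cv2.imwrite("pics/w14.png",w)
w=vision.read_camera("side");cv2.imwrite("pics/s14.png",cv2.resize(w[180:330,250:450],None,fx=4,fy=4))
go(.5066,-.1262,.053,1.6)
E
```

```text
time: 39.7
eef_pos: [0.5341, -0.2586, 0.0015]
orientation: [0.493, 0.507, -0.493, 0.507]
wrist_force: [-0.4, 1.1, 6.4]
width: 0.0381
time: 40.95
eef_pos: [0.5336, -0.2583, 0.0505]
orientation: [0.493, 0.507, -0.493, 0.507]
wrist_force: [-0.1, 0.5, -1.1]
width: 0.0379
[ 0.53358457 -0.25830653  0.05045167] [-0.14272837  0.46145974 -1.09674006]
slide [ -0.25  -2.32 -13.28] yaw 0.0 mod 0.0 phi now 1.63 j6 54.7
```

View pics/w14.png

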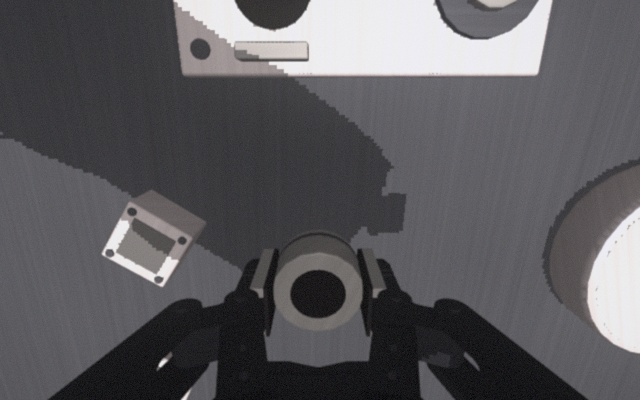

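View pics/s14.png

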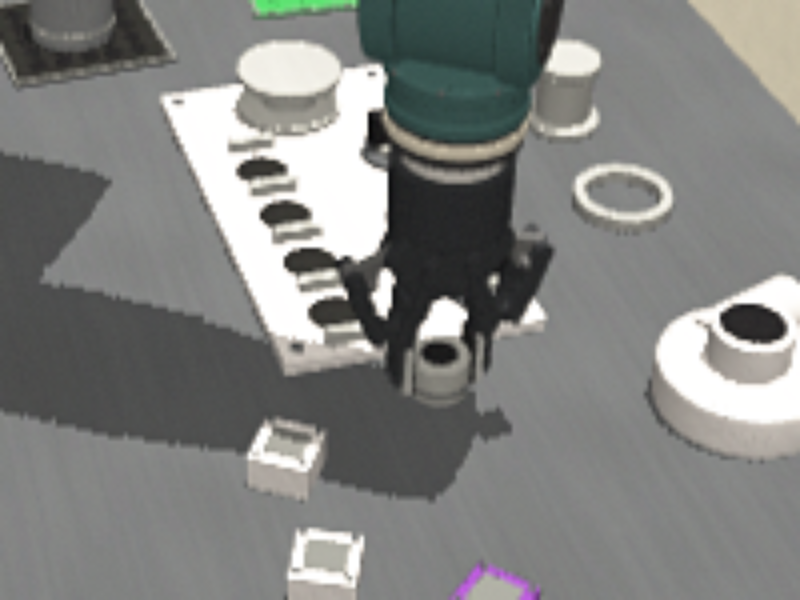

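```bash
python3 -m creep '{"hand":[1,1,1,1,1,1,1,1,1,1],"slide":[[-1,-0.3,-2],[-2,-0.6,-5],[-2,-1,-9],[-2,-1.3,-13],[-2,-1.6,-17],[-2,-2,-21],[-2,-2.2,-24],[-2,-2.3,-25.6],[-2,-2.3,-25.6],[-2,-2.3,-25.6]],"yaw":[0,0,0,0,0,0,0,0,0,0]}'
python3 - <<'E'
from h import *
A,s=axes();p=s["eef_pos"];print(p,s["wrist_force"])
w=vision.read_camera("wrist");cv2.imwrite("pics/w15.png",w)
go(.503,-.0025,.02,1.6)
ce=cam("wrist",s);print("sleeve bore",onz(ce,318,294,p[2]+.0245))
E
```

```text
time: 42.3
eef_pos: [0.5037, -0.0037, 0.0709]
orientation: [0.493, 0.507, -0.493, 0.507]
wrist_force: [-0.7, -0.7, -1.4]
width: 0.0386
[ 0.50371587 -0.00373468  0.07087713] [-0.71780292 -0.67322847 -1.42501453]
slide [ 5.08 -0.07 -0.15] yaw -0.0 mod 360.0 phi now 1.57 j6 78.7
sleeve bore [ 0.50348433 -0.00459413  0.09537713]
```

View pics/w15.png

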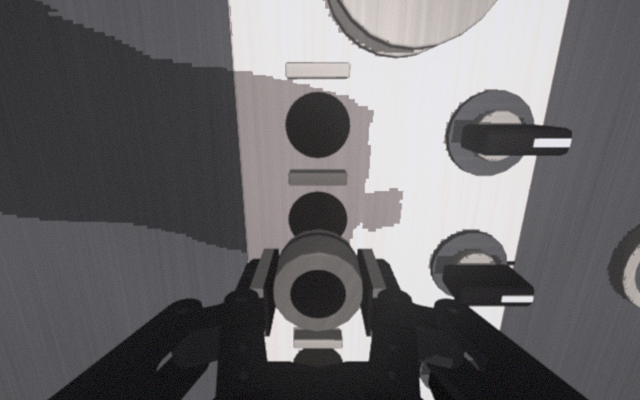

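Run:
```python
from h import *
A,s=axes();p=s["eef_pos"];print(p)
ce=cam("wrist",s);g=cv2.cvtColor(cv2.imread("pics/w15.png"),cv2.COLOR_BGR2GRAY)
m=(g[85:162,275:360]<60).astype(np.uint8)
cs,_=cv2.findContours(m,cv2.RETR_EXTERNAL,cv2.CHAIN_APPROX_NONE)
c=max(cs,key=cv2.contourArea);e=cv2.fitEllipse(c);u,v=e[0][0]+275,e[0][1]+85
b=onz(ce,u,v,.012);print(e,u,v,b,"bay2",b[:2]-.062*np.array([-.0279,.9996]))
print("stop1-2 top centre",onz(ce,318,177,.024),"stop 1 top",onz(ce,318,70,.024))
m=(g[260:330,285:355]<60).astype(np.uint8)
cs,_=cv2.findContours(m,cv2.RETR_EXTERNAL,cv2.CHAIN_APPROX_NONE)
c=max(cs,key=cv2.contourArea);e=cv2.fitEllipse(c);u,v=e[0][0]+285,e[0][1]+260
print("bore",e,onz(ce,u,v,p[2]+.0245)-p)
```

```text
[ 0.50368654 -0.00393081  0.0708014 ]
((42.2386360168457, 39.55296325683594), (61.77248001098633, 63.40260314941406), 175.0614471435547) 317.2386360168457 124.55296325683594 [0.50126809 0.05978636 0.012     ] bay2 [ 0.50299789 -0.00218884]
stop1-2 top centre [0.50256745 0.02957291 0.024     ] stop 1 top [0.50088528 0.08997968 0.024     ]
bore ((32.57318878173828, 33.595001220703125), (47.04593276977539, 53.95866012573242), 90.40756225585938) [-0.00041601 -0.00066487  0.0245    ]
```

Everything agrees to within 1 mm. I'll lower the sleeve into bay 2 and release it.

```bash
python3 -m creep '{"hand":[1,1,1,1,1,1,1,1,1,1],"slide":[[1,0,-0.2],[2,0,-0.2],[3,0,-0.2],[4,0,-0.2],[5,0,-0.2],[5.4,0,-0.2],[5.6,0,-0.2],[5.7,0,-0.2],[5.7,0,-0.2],[5.7,0,-0.2]],"yaw":[0,0,0,0,0,0,0,0,0,0]}'
python3 - <<'E'
from h import *
go(.5034,-.0016,.0135,1.6)
print(sense()["wrist_force"])
E
python3 -m creep '{"hand":[0.05,-0.2,-0.4,-0.4,-0.4,-0.4,-0.4,-0.4,-0.4,-0.4],"slide":[[0,0,0],[0,0,0],[0,0,0],[0,0,0],[-1,0,0],[-3,0,0],[-6,0,0],[-9,0,0],[-9,0,0],[-9,0,0]],"yaw":[0,0,0,0,0,0,0,0,0,0]}'
python3 - <<'E'
from h import *
A,s=axes();p=s["eef_pos"];print(p,s["wrist_force"])
w=vision.read_camera("wrist");cv2.imwrite("pics/w16.png",w)
E
```

```text
time: 43.6
eef_pos: [0.5036, -0.0012, 0.0139]
orientation: [0.493, 0.507, -0.493, 0.507]
wrist_force: [0.3, 0.6, -1.5]
width: 0.0381
slide [ 0.04 -0.02  0.04] yaw 0.0 mod 0.0 phi now 1.63 j6 79.0
[ 0.27419546  0.58460013 -1.51402688]
time: 44.85
eef_pos: [0.5032, -0.0011, 0.1036]
orientation: [0.493, 0.507, -0.493, 0.507]
wrist_force: [0.1, 0.3, -0.6]
width: 0.0596
[ 0.50323834 -0.00113613  0.10361372] [ 0.06095786  0.34015709 -0.58674736]
```

View pics/w16.png

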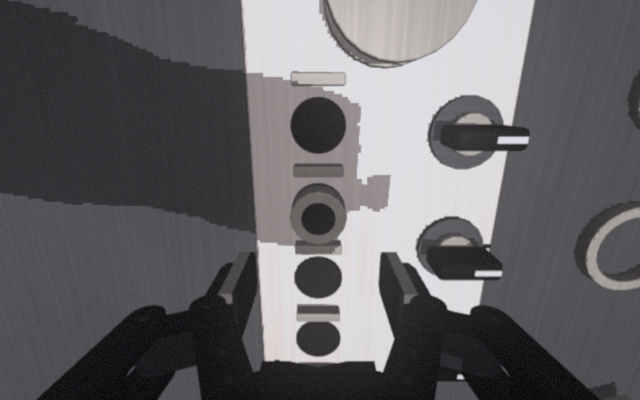

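```bash
cat >> h.py <<'E'
def blob(g,u0,u1,v0,v1,th=60):
    m=(g[v0:v1,u0:u1]<th).astype(np.uint8);cs,_=cv2.findContours(m,cv2.RETR_EXTERNAL,cv2.CHAIN_APPROX_NONE)
    c=max(cs,key=cv2.contourArea);e=cv2.fitEllipse(c);return e[0][0]+u0,e[0][1]+v0,e[1]
E
python3 - <<'E'
from h import *
A,s=axes();ce=cam("wrist",s);g=cv2.cvtColor(cv2.imread("pics/w16.png"),cv2.COLOR_BGR2GRAY)
for n,r,z in (("bay1",(280,355,90,160),.012),("bore",(297,340,198,238),.038),("bay3",(285,350,253,302),.012)):
  b=blob(g,*r);print(n,b,onz(ce,b[0],b[1],z).round(4))
go(.4341,-.2635,.10,-32.4);go(.4341,-.2635,.10,57.6)
E
```

```text
bay1 (317.7408142089844, 124.92396926879883, (52.79800796508789, 54.283416748046875)) [0.5009 0.0599 0.012 ]
bore (317.8846492767334, 218.58761596679688, (30.1427001953125, 32.385528564453125)) [ 0.5028 -0.0017  0.038 ]
bay3 (317.7842826843262, 276.81340408325195, (38.24009323120117, 44.0927619934082)) [ 0.5044 -0.0636  0.012 ]
slide [ 0.33 -7.64 26.03] yaw 34.0 mod 34.0 phi now 1.62 j6 79.0
slide [ 0.33 -7.64 26.03] yaw -56.0 mod 304.0 phi now 1.62 j6 79.0
```

The sleeve is centred in bay 2 within 0.5 mm. Next is housing A.

```bash
python3 -m creep '{"hand":[-0.5,-0.5,-0.5,-0.5,-0.5,-0.5,-0.5,-0.5,-0.5,-0.5],"slide":[[0,-1,4],[0,-2,8],[0,-3,12],[0,-4,16],[0,-5.5,20],[0.3,-7,24],[0.3,-7.6,26],[0.3,-7.6,26],[0.3,-7.6,26],[0.3,-7.6,26]],"yaw":[5,10,15,20,26,32,34,34,34,34]}'
python3 - <<'E'
from h import *
A,s=axes();p=s["eef_pos"];print(p)
w=vision.read_camera("wrist");cv2.imwrite("pics/w17.png",w)
go(.4341,-.2635,.001,-32.4)
print(proj(cam("wrist",s),[.4341,-.2635,.026]))
E
```

```text
time: 46.15
eef_pos: [0.435, -0.2623, 0.1006]
orientation: [-0.619, -0.341, 0.619, -0.341]
wrist_force: [-0.3, -0.2, 0.3]
width: 0.0642
[ 0.43501756 -0.26231728  0.10063545]
slide [ 9.97 -0.02  0.14] yaw 0.1 mod 0.1 phi now -32.3 j6 82.0
(np.float64(318.193092464407), np.float64(214.7053150796971))
```

View pics/w17.png

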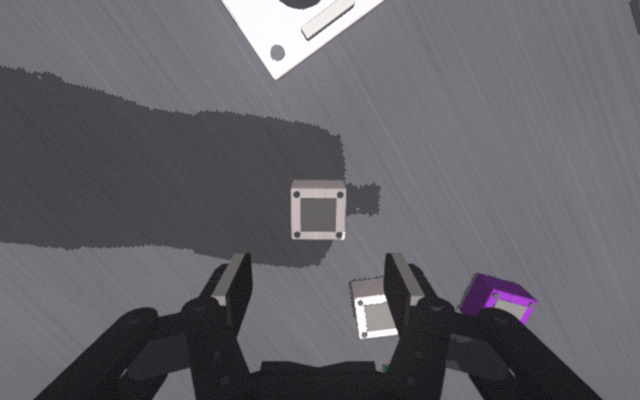

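Housing A is centred at (318,215) and square to the jaws. Grip it.

```bash
python3 -m creep '{"hand":[-0.5,-0.5,-0.5,-0.5,-0.5,-0.5,0,1,1,1],"slide":[[2.5,0,0.1],[5,0,0.1],[7.5,0,0.1],[9.2,0,0.1],[9.9,0,0.1],[9.9,0,0.1],[9.9,0,0.1],[9.9,0,0.1],[9.9,0,0.1],[9.9,0,0.1]],"yaw":[0,0,0,0,0,0,0,0,0,0]}'
python3 -m creep '{"hand":[1,1,1,1,1,1,1,1,1,1],"slide":[[0,0,0],[0,0,0],[-0.5,0,0],[-1.5,0,0],[-3,0,0],[-5,0,0],[-7,0,0],[-7,0,0],[-7,0,0],[-7,0,0]],"yaw":[0,0,0,0,0,0,0,0,0,0]}'
python3 - <<'E'
from h import *
A,s=axes();p=s["eef_pos"];print(p,s["wrist_force"])
w=vision.read_camera("wrist");cv2.imwrite("pics/w18.png",w)
go(.5045,-.0632,.0709,1.6)
E
```

```text
time: 47.45
eef_pos: [0.4347, -0.2643, 0.0027]
orientation: [0.62, 0.34, -0.619, 0.341]
wrist_force: [-0.7, 1.8, 7.8]
width: 0.0388
time: 48.7
eef_pos: [0.434, -0.2638, 0.0711]
orientation: [-0.619, -0.341, 0.62, -0.34]
wrist_force: [0.0, 0.6, -1.8]
width: 0.0389
[ 0.43399963 -0.26378336  0.07110916] [ 0.02157953  0.58959468 -1.76077338]
slide [  0.03  -4.79 -20.72] yaw -34.0 mod 326.0 phi now -32.38 j6 81.9
```

View pics/w18.png

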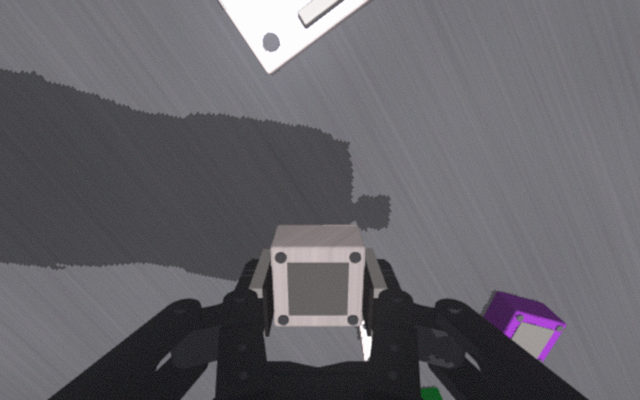

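```bash
python3 -m creep '{"hand":[1,1,1,1,1,1,1,1,1,1],"slide":[[0,-1,-3],[0,-1.6,-6.5],[0,-2.4,-10],[0,-3.2,-13.5],[0,-4,-17],[0,-4.6,-20],[0,-4.8,-20.7],[0,-4.8,-20.7],[0,-4.8,-20.7],[0,-4.8,-20.7]],"yaw":[-5,-10,-15,-20,-25,-30,-34,-34,-34,-34]}'
python3 - <<'E'
from h import *
A,s=axes();p=s["eef_pos"];print(p,s["wrist_force"])
w=vision.read_camera("wrist");cv2.imwrite("pics/w19.png",w)
go(.5045,-.0632,.0135,1.6)
E
```

```text
time: 50.0
eef_pos: [0.5045, -0.064, 0.0717]
orientation: [0.493, 0.507, -0.493, 0.507]
wrist_force: [-0.1, -0.6, -0.1]
width: 0.039
[ 0.50449469 -0.0640442   0.07172697] [-0.0975205  -0.56745063 -0.12670865]
slide [ 5.82  0.   -0.08] yaw -0.1 mod 359.9 phi now 1.54 j6 72.0
```

View pics/w19.png

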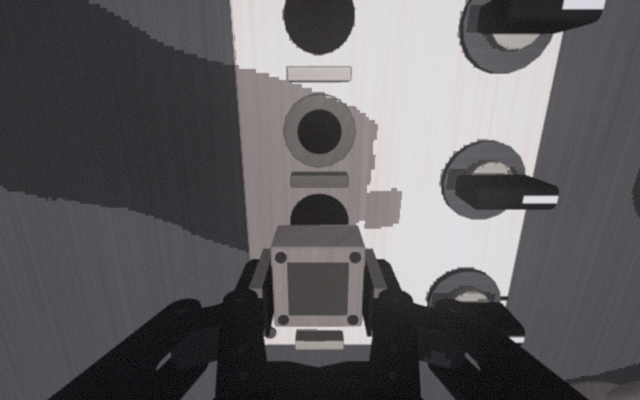

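Run:
```python
from h import *
A,s=axes();p=s["eef_pos"];ce=cam("wrist",s)
q=np.array([onz(ce,u,v,p[2]+.0242) for u,v in [(281,257),(355,257),(353,320),(284,320)]])
print(p,"center off",q.mean(0)-p,"side",np.linalg.norm(q[1]-q[0]),np.linalg.norm(q[3]-q[0]),"yaw",np.degrees(np.arctan2(*(q[1]-q[0])[[1,0]])))
g=cv2.cvtColor(cv2.imread("pics/w19.png"),cv2.COLOR_BGR2GRAY)
b=blob(g,298,342,108,155);print("bore2",b,onz(ce,b[0],b[1],.038))
print("stop23 top",onz(ce,319.5,179.5,.024),"stop34 top",onz(ce,319.5,337.5,.024))
```

```text
[ 0.50450405 -0.06398986  0.07170482] center off [-0.00016664  0.00111692  0.0242    ] side 0.030559526550498095 0.03105354005266616 yaw 1.5552144515332285
bore2 (318.993745803833, 131.41887855529785, (42.15158462524414, 42.926239013671875)) [ 0.50314734 -0.00199228  0.038     ]
stop23 top [ 0.50436298 -0.0322424   0.024     ] stop34 top [ 0.50775021 -0.15023583  0.024     ]
```

```bash
python3 -m creep '{"hand":[1,1,1,1,1,1,1,1,1,1],"slide":[[1,0,0],[2,0,0],[3,0,0],[4,0,0],[5,0,0],[5.4,0,0],[5.6,0,0],[5.75,0,0],[5.75,0,0],[5.75,0,0]],"yaw":[0,0,0,0,0,0,0,0,0,0]}'
python3 - <<'E'
from h import *
go(.5047,-.0643,.0135,1.6)
print(sense()["wrist_force"])
E
```

```text
time: 51.3
eef_pos: [0.5048, -0.0636, 0.0147]
orientation: [0.493, 0.507, -0.493, 0.507]
wrist_force: [-1.5, -0.7, 6.0]
width: 0.0389
slide [ 0.12 -0.01  0.07] yaw 0.0 mod 0.0 phi now 1.63 j6 72.0
[-1.54255902 -0.72140273  5.98840756]
```

```bash
python3 -m creep '{"hand":[0.05,-0.2,-0.4,-0.4,-0.4,-0.4,-0.4,-0.4,-0.4,-0.4],"slide":[[0,0,0],[0,0,0],[0,0,0],[0,0,0],[-1,0,0],[-3,0,0],[-6,0,0],[-9,0,0],[-9,0,0],[-9,0,0]],"yaw":[0,0,0,0,0,0,0,0,0,0]}'
python3 - <<'E'
from h import *
A,s=axes();p=s["eef_pos"];print(p,s["wrist_force"])
w=vision.read_camera("wrist");cv2.imwrite("pics/w20.png",w)
w=vision.read_camera("side");cv2.imwrite("pics/s20.png",w)
go(.4311,-.365,.10,-23);go(.4311,-.365,.10,67)
E
```

```text
time: 52.55
eef_pos: [0.5044, -0.0635, 0.1041]
orientation: [0.493, 0.507, -0.493, 0.507]
wrist_force: [-0.4, 0.8, -0.7]
width: 0.0599
[ 0.50443891 -0.06347587  0.10412386] [-0.36809371  0.81967409 -0.65375304]
slide [ 0.36 -8.16 29.94] yaw 24.6 mod 24.6 phi now 1.63 j6 72.0
slide [ 0.36 -8.16 29.94] yaw -65.4 mod 294.6 phi now 1.63 j6 72.0
```

View pics/w20.png

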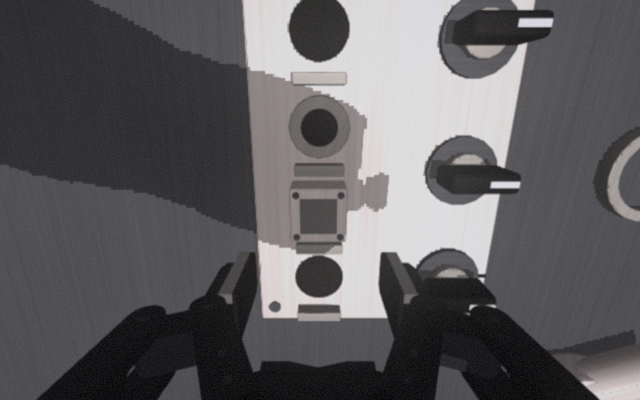

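View pics/s20.png

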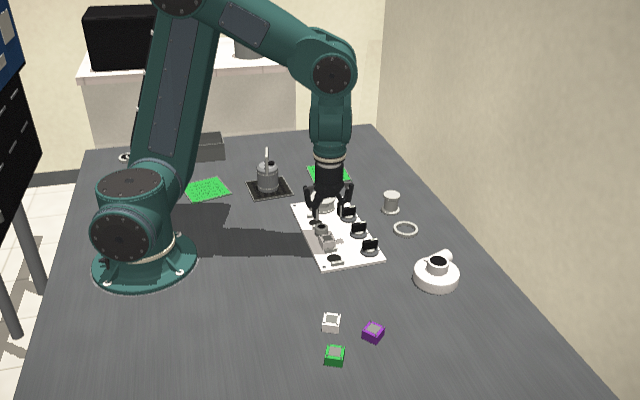

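Housing A sits between its stops at (318,215), with clear gaps. Housing B has not moved. Now for B.

```bash
python3 -m creep '{"hand":[-0.5,-0.5,-0.5,-0.5,-0.5,-0.5,-0.5,-0.5,-0.5,-0.5],"slide":[[0,-1,4],[0,-2,8],[0,-3,13],[0,-4,18],[0,-5.5,23],[0.3,-7,27],[0.3,-8.2,29.9],[0.3,-8.2,29.9],[0.3,-8.2,29.9],[0.3,-8.2,29.9]],"yaw":[4,8,12,16,20,24,24.6,24.6,24.6,24.6]}'
python3 - <<'E'
from h import *
A,s=axes();p=s["eef_pos"];print(p)
w=vision.read_camera("wrist");cv2.imwrite("pics/w21.png",w)
go(.4311,-.365,.0017,-23)
print(proj(cam("wrist",s),[.4311,-.365,.026]))
E
```

```text
time: 53.9
eef_pos: [0.4314, -0.3638, 0.1011]
orientation: [0.589, 0.391, -0.589, 0.391]
wrist_force: [0.6, 0.1, 0.0]
width: 0.0642
[ 0.43142089 -0.36377644  0.101126  ]
slide [9.95 0.01 0.12] yaw 0.1 mod 0.1 phi now -22.9 j6 64.5
(np.float64(318.62986711733396), np.float64(214.3051554864351))
```

View pics/w21.png

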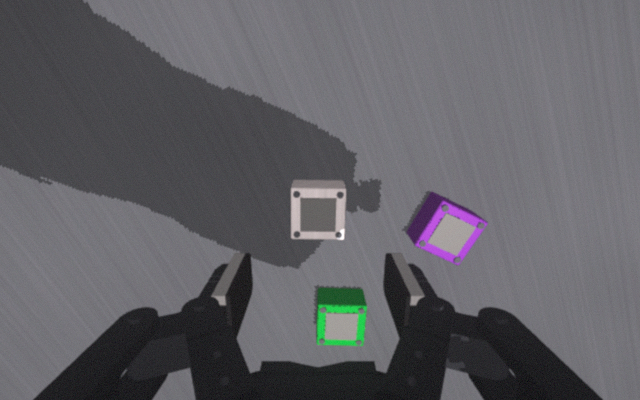

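Housing B is centred at (318,215) and square to the jaws, and the look-alikes are clear of the fingers. Grip and lift.

```bash
python3 -m creep '{"hand":[-0.5,-0.5,-0.5,-0.5,-0.5,-0.5,0,1,1,1],"slide":[[2.5,0,0.1],[5,0,0.1],[7.5,0,0.1],[9.2,0,0.1],[9.9,0,0.1],[9.9,0,0.1],[9.9,0,0.1],[9.9,0,0.1],[9.9,0,0.1],[9.9,0,0.1]],"yaw":[0,0,0,0,0,0,0,0,0,0]}'
python3 -m creep '{"hand":[1,1,1,1,1,1,1,1,1,1],"slide":[[0,0,0],[0,0,0],[-0.5,0,0],[-1.5,0,0],[-3,0,0],[-5,0,0],[-7,0,0],[-7,0,0],[-7,0,0],[-7,0,0]],"yaw":[0,0,0,0,0,0,0,0,0,0]}'
python3 - <<'E'
from h import *
A,s=axes();p=s["eef_pos"];print(p,s["wrist_force"])
go(.5064,-.1262,.0711,1.6)
E
```

```text
time: 55.2
eef_pos: [0.4312, -0.366, 0.0033]
orientation: [0.59, 0.39, -0.589, 0.391]
wrist_force: [-0.3, 2.3, 6.2]
width: 0.0389
time: 56.45
eef_pos: [0.4304, -0.3653, 0.0716]
orientation: [-0.59, -0.391, 0.59, -0.39]
wrist_force: [0.1, 0.1, -1.6]
width: 0.0391
[ 0.43044815 -0.36534325  0.07159668] [ 0.10490106  0.05669611 -1.62292729]
slide [  0.07  -2.34 -24.98] yaw -24.6 mod 335.4 phi now -22.98 j6 64.4
```

```bash
python3 -m creep '{"hand":[1,1,1,1,1,1,1,1,1,1],"slide":[[0,-0.3,-3],[0,-0.7,-7],[0,-1.1,-11],[0,-1.5,-15],[0,-1.9,-19],[0,-2.2,-23],[0,-2.3,-25],[0,-2.3,-25],[0,-2.3,-25],[0,-2.3,-25]],"yaw":[-4,-8,-12,-16,-20,-24,-24.6,-24.6,-24.6,-24.6]}'
python3 - <<'E'
from h import *
A,s=axes();p=s["eef_pos"];print(p,s["wrist_force"])
w=vision.read_camera("wrist");cv2.imwrite("pics/w22.png",w)
go(.5064,-.1262,.0145,1.6)
E
```

```text
time: 57.7
eef_pos: [0.5069, -0.1273, 0.0722]
orientation: [0.493, 0.507, -0.493, 0.507]
wrist_force: [-0.5, -0.3, -1.2]
width: 0.0391
[ 0.506913   -0.12727874  0.07216049] [-0.53376834 -0.34688708 -1.1657604 ]
slide [ 5.77 -0.05 -0.1 ] yaw -0.0 mod 360.0 phi now 1.56 j6 65.4
```

View pics/w22.png

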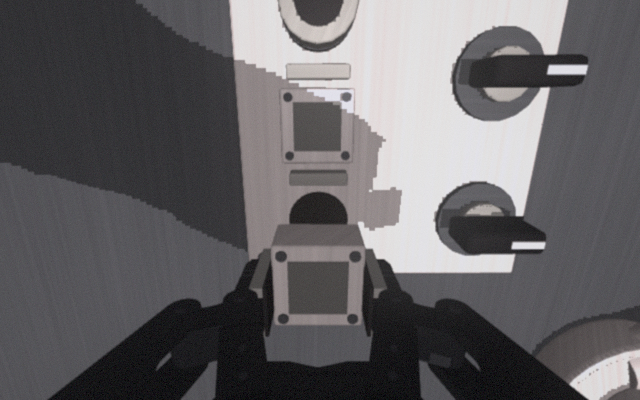

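```bash
python3 -m creep '{"hand":[1,1,1,1,1,1,1,1,1,1],"slide":[[1,0,0],[2,0,0],[3,0,0],[4,0,0],[5,0,0],[5.4,0,0],[5.6,0,0],[5.7,0,0],[5.7,0,0],[5.7,0,0]],"yaw":[0,0,0,0,0,0,0,0,0,0]}'
python3 - <<'E'
from h import *
go(.5066,-.1273,.0145,1.6);print(sense()["wrist_force"])
E
python3 -m creep '{"hand":[0.05,-0.2,-0.4,-0.4,-0.4,-0.4,-0.4,-0.4,-0.4,-0.4],"slide":[[0,0,0],[0,0,0],[0,0,0],[0,0,0],[-1,0,0],[-3,0,0],[-6,0,0],[-9,0,0],[-12,0,0],[-12,0,0]],"yaw":[0,0,0,0,0,0,0,0,0,0]}'
python3 - <<'E'
from h import *
A,s=axes();p=s["eef_pos"];print(p,s["wrist_force"])
go(.47,-.20,.28,1.6)
w=vision.read_camera("wrist");cv2.imwrite("pics/w23.png",w)
E
```

```text
time: 59.0
eef_pos: [0.5073, -0.1266, 0.0155]
orientation: [0.493, 0.507, -0.493, 0.507]
wrist_force: [-0.7, -0.4, -0.9]
width: 0.0387
slide [ 0.1  -0.07  0.07] yaw 0.0 mod 0.0 phi now 1.63 j6 65.4
[-0.71275801 -0.42765777 -0.94091454]
time: 60.25
eef_pos: [0.5082, -0.1269, 0.1378]
orientation: [0.493, 0.506, -0.492, 0.508]
wrist_force: [-0.1, -0.3, -0.2]
width: 0.0598
[ 0.50824939 -0.12693198  0.13776448] [-0.09147704 -0.25053077 -0.20868451]
slide [-14.23  -3.98   7.22] yaw 0.0 mod 0.0 phi now 1.63 j6 65.4
```

View pics/w23.png

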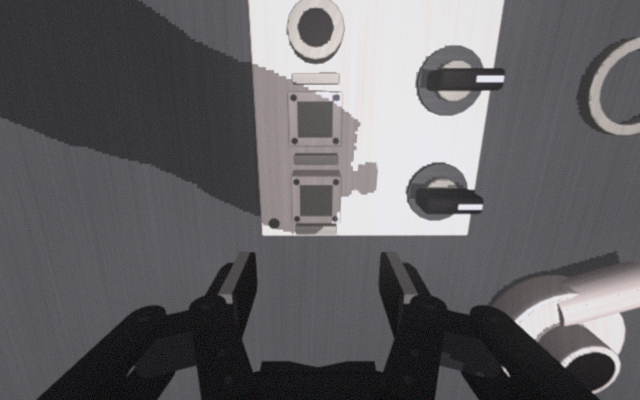

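```bash
python3 -m creep '{"hand":[-0.4,-0.4,-0.4,-0.4,-0.4,-0.4,-0.4,-0.4,-0.4,-0.4],"slide":[[-3,0,-1],[-6,0,-2],[-10,0,-3],[-14,0,-4],[-14,0,-4],[-14,0,-4],[-14,0,-4],[-14,0,-4],[-14,0,-4],[-14,0,-4]],"yaw":[0,0,0,0,0,0,0,0,0,0]}'
python3 - <<'E'
from h import *
A,s=axes();p=s["eef_pos"];print(p,s["joint_vel"].round(3))
w=vision.read_camera("wrist");cv2.imwrite("pics/w24.png",w)
for n in("side","scene"):cv2.imwrite(f"pics/f_{n}.png",vision.read_camera(n))
E
```

```text
time: 61.55
eef_pos: [0.506, -0.0866, 0.2752]
orientation: [0.493, 0.507, -0.493, 0.507]
wrist_force: [0.5, -0.5, -0.5]
width: 0.0599
[ 0.50600722 -0.0865751   0.27515989] [0.    0.    0.    0.    0.    0.001]
```

View pics/w24.png

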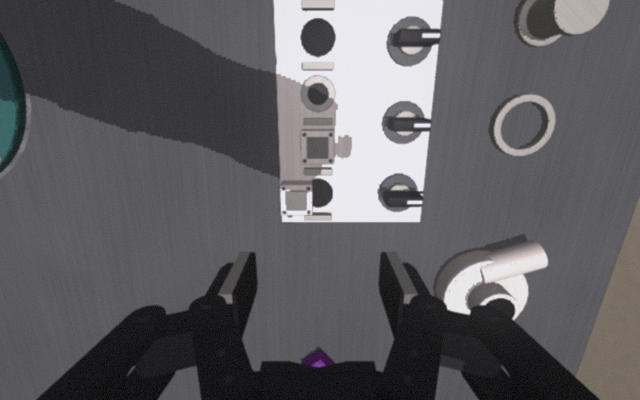

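View pics/f_scene.png

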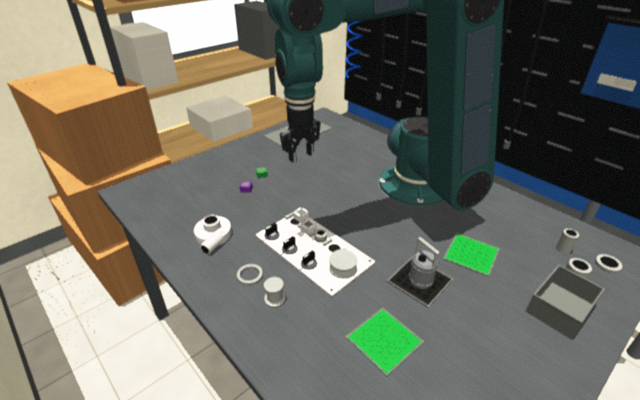

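View pics/f_side.png

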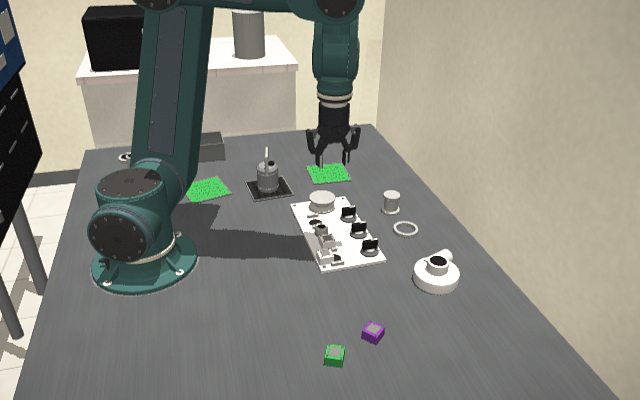

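Housing B has been knocked towards the robot: it is now at (297,200), about 30 mm off the bay 4 mark. I'll measure it and re-place it.

Run:
```python
from h import *
a=cv2.imread("pics/w24.png");cv2.imwrite("pics/w24c.png",cv2.resize(a[70:230,265:365],None,fx=3.7,fy=3.7,interpolation=cv2.INTER_CUBIC))
```

```text
(no output)
```

View pics/w24c.png

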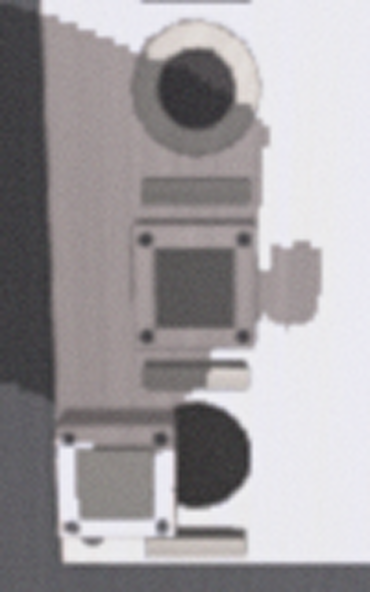

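Run:
```python
from h import *
s=sense();ce=cam("wrist",s)
f=lambda u,v:(265+(u+.5)/3.7-.5,70+(v+.5)/3.7-.5)
for n,L in (("A",[(146,239),(244,239),(243,337),(147,336)]),("B",[(68,439),(160,439),(162,526),(72,527)])):
  q=np.array([onz(ce,*f(*p),.038) for p in L]);print(n,q.mean(0).round(4),[np.linalg.norm(q[i]-q[(i+1)%4]).round(4) for i in range(4)],[round(np.degrees(np.arctan2(*(q[(i+1)%4]-q[i])[[1,0]]))%90,1) for i in range(4)])
print("bore",onz(ce,*f(196,89),.038).round(4))
g=cv2.cvtColor(cv2.imread("pics/w24.png"),cv2.COLOR_BGR2GRAY)
b=blob(g,298,340,17,58);print("bay1",b,onz(ce,b[0],b[1],.012).round(4))
print("stop45 ends",onz(ce,*f(145,541),.024),onz(ce,*f(245,541),.024))
print("bay4 right edge",onz(ce,*f(251,456),.012))
go(.479,-.128,.10,1.6)
```

```text
A [ 0.5046 -0.0628  0.038 ] [np.float64(0.0311), np.float64(0.0313), np.float64(0.0312), np.float64(0.031)] [np.float64(1.6), np.float64(1.7), np.float64(1.0), np.float64(1.5)]
B [ 0.4795 -0.1292  0.038 ] [np.float64(0.0307), np.float64(0.0309), np.float64(0.0308), np.float64(0.0312)] [np.float64(1.6), np.float64(2.4), np.float64(2.3), np.float64(2.2)]
bore [ 0.5032 -0.0022  0.038 ]
bay1 (314.3309955596924, 24.242507934570312, (7.66321325302124, 16.812044143676758)) [0.4973 0.0728 0.012 ]
stop45 ends [ 0.48932095 -0.15494722  0.024     ] [ 0.52492399 -0.15393345  0.024     ]
bay4 right edge [ 0.5263949  -0.12585867  0.012     ]
slide [17.53 -2.82  4.07] yaw 0.0 mod 0.0 phi now 1.63 j6 69.6
```

Housing B is lying flat at (0.4795, -0.129), still square. The sleeve and housing A are within 1 mm of their marks. I'll regrip B.

```bash
python3 -m creep '{"hand":[-0.5,-0.5,-0.5,-0.5,-0.5,-0.5,-0.5,-0.5,-0.5,-0.5],"slide":[[4,-1,1.5],[8,-2,3],[12,-2.7,4.2],[16,-2.7,4.2],[17.5,-2.7,4.2],[17.5,-2.7,4.2],[17.5,-2.7,4.2],[17.5,-2.7,4.2],[17.5,-2.7,4.2],[17.5,-2.7,4.2]],"yaw":[0,0,0,0,0,0,0,0,0,0]}'
python3 - <<'E'
from h import *
A,s=axes();p=s["eef_pos"];print(p)
w=vision.read_camera("wrist");cv2.imwrite("pics/w25.png",w)
go(.4795,-.1292,.014,1.6)
E
```

```text
time: 62.95
eef_pos: [0.4804, -0.1293, 0.1005]
orientation: [0.493, 0.507, -0.493, 0.507]
wrist_force: [0.1, -0.5, 0.3]
width: 0.0639
[ 0.48035547 -0.12932811  0.10052666]
slide [ 8.65 -0.08 -0.01] yaw 0.0 mod 0.0 phi now 1.63 j6 63.9
```

View pics/w25.png

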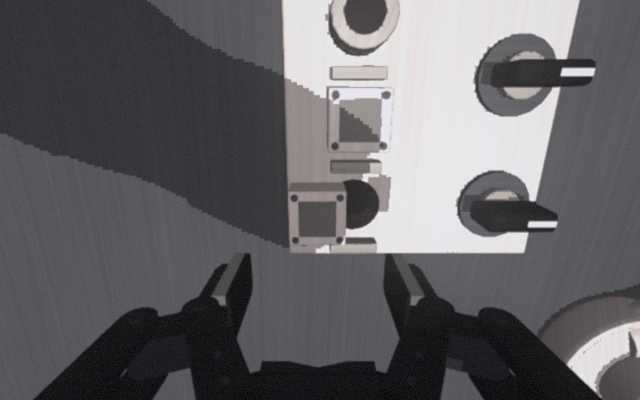

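```bash
python3 -m creep '{"hand":[-0.5,-0.5,-0.5,-0.5,-0.5,-0.5,0,1,1,1],"slide":[[2.5,-0.1,0],[5,-0.1,0],[7,-0.1,0],[8.2,-0.1,0],[8.6,-0.1,0],[8.6,-0.1,0],[8.6,-0.1,0],[8.6,-0.1,0],[8.6,-0.1,0],[8.6,-0.1,0]],"yaw":[0,0,0,0,0,0,0,0,0,0]}'
python3 -m creep '{"hand":[1,1,1,1,1,1,1,1,1,1],"slide":[[0,0,0],[0,0,0],[-0.5,0,0],[-1.5,0,0],[-3,0,0],[-4,0,0],[-4,0,0],[-4,0,0],[-4,0,0],[-4,0,0]],"yaw":[0,0,0,0,0,0,0,0,0,0]}'
python3 - <<'E'
from h import *
A,s=axes();p=s["eef_pos"];print(p,s["wrist_force"])
w=vision.read_camera("wrist");cv2.imwrite("pics/w26.png",w)
go(.5066,-.1262,.055,1.6)
E
```

```text
time: 64.25
eef_pos: [0.4796, -0.1295, 0.0151]
orientation: [0.493, 0.507, -0.493, 0.507]
wrist_force: [-2.3, -0.2, 7.5]
width: 0.0388
time: 65.5
eef_pos: [0.4791, -0.1292, 0.054]
orientation: [0.493, 0.507, -0.493, 0.507]
wrist_force: [0.2, -0.7, -0.8]
width: 0.0388
[ 0.4790607  -0.12923983  0.05396629] [ 0.21121109 -0.67469539 -0.81328534]
slide [-0.1   2.76 -0.23] yaw 0.0 mod 0.0 phi now 1.63 j6 63.9
```

View pics/w26.png

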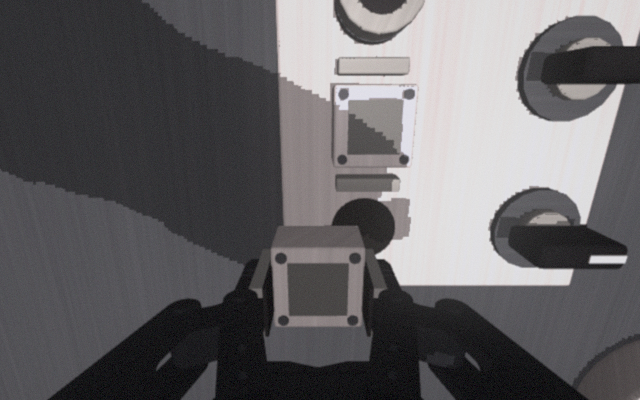

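```bash
python3 -m creep '{"hand":[1,1,1,1,1,1,1,1,1,1],"slide":[[0,0.8,0],[0,1.6,-0.1],[0,2.3,-0.1],[0,2.75,-0.1],[1,2.75,-0.1],[2,2.75,-0.1],[3,2.75,-0.1],[3.6,2.75,-0.1],[3.9,2.75,-0.1],[3.9,2.75,-0.1]],"yaw":[0,0,0,0,0,0,0,0,0,0]}'
python3 - <<'E'
from h import *
go(.5066,-.1273,.015,1.6);print(sense()["wrist_force"])
E
python3 -m creep '{"hand":[1,0.05,-0.2,-0.4,-0.4,-0.4,-0.4,-0.4,-0.4,-0.4],"slide":[[0,0,0],[0,0,0],[0,0,0],[0,0,0],[0,0,0],[-1,0,0],[-3,0,0],[-6,0,0],[-9,0,0],[-12,0,0]],"yaw":[0,0,0,0,0,0,0,0,0,0]}'
python3 -m creep '{"hand":[-0.4,-0.4,-0.4,-0.4,-0.4,-0.4,-0.4,-0.4,-0.4,-0.4],"slide":[[-3,0,-1],[-6,0,-2],[-10,0,-2],[-14,0,-2],[-14,0,-2],[-14,0,-2],[-14,0,-2],[-14,0,-2],[-14,0,-2],[-14,0,-2]],"yaw":[0,0,0,0,0,0,0,0,0,0]}'
python3 - <<'E'
from h import *
A,s=axes();p=s["eef_pos"];print(p,s["wrist_force"])
w=vision.read_camera("wrist");cv2.imwrite("pics/w27.png",w);cv2.imwrite("pics/w27c.png",cv2.resize(w[0:250,230:480],None,fx=2.4,fy=2.4,interpolation=cv2.INTER_CUBIC))
E
```

```text
time: 66.8
eef_pos: [0.5067, -0.1275, 0.0154]
orientation: [0.493, 0.507, -0.493, 0.507]
wrist_force: [0.3, -0.4, -1.7]
width: 0.0391
slide [ 0.04 -0.01 -0.03] yaw 0.0 mod 0.0 phi now 1.63 j6 65.3
[ 0.28164284 -0.38106288 -1.66461789]
time: 68.05
eef_pos: [0.5066, -0.1275, 0.137]
orientation: [0.493, 0.507, -0.493, 0.507]
wrist_force: [0.4, -0.6, 0.2]
width: 0.0598
time: 69.3
eef_pos: [0.5061, -0.1075, 0.2751]
orientation: [0.493, 0.507, -0.493, 0.507]
wrist_force: [-0.4, -0.0, -0.3]
width: 0.0599
[ 0.50608719 -0.10753303  0.27512164] [-0.36219803 -0.04387988 -0.30918321]
```

View pics/w27c.png

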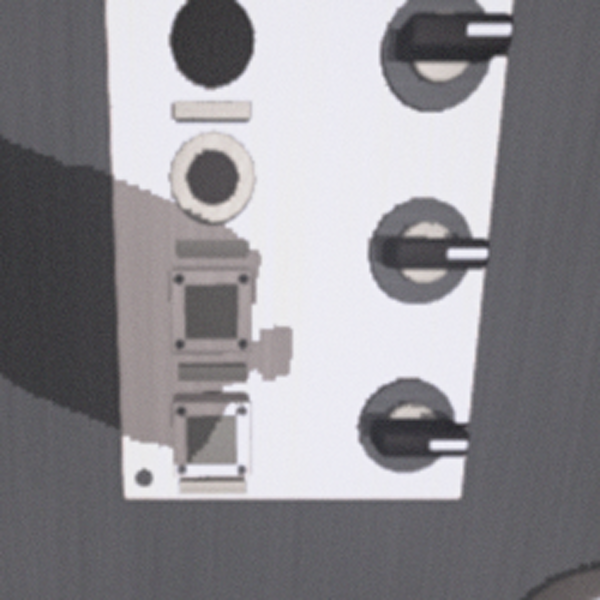

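Run:
```python
from h import *
s=sense();ce=cam("wrist",s)
f=lambda u,v:(230+(u+.5)/2.4-.5,0+(v+.5)/2.4-.5)
for n,L in (("A",[(179,279),(243,279),(243,344),(180,344)]),("B",[(181,411),(242,411),(242,470),(183,470)])):
  q=np.array([onz(ce,*f(*p),.038) for p in L]);print(n,q.mean(0).round(4),np.degrees(np.arctan2(*(q[1]-q[0])[[1,0]])).round(1))
print("bore",onz(ce,*f(212.5,178),.038).round(4))
b1=onz(ce,*f(212,43),.012)[:2];y=np.array([-.0279,.9996])
print("bays from mark 1",[(b1-k*.062*y).round(4) for k in range(4)])
h=onz(ce,*f(144,478),.012);print("hole",h)
a=cv2.imread("pics/f_side.png");cs=vision.read_camera("side");sc=vision.read_camera("scene")
cv2.imwrite("pics/fin_side.png",cv2.resize(cs[130:360,230:450],None,fx=2.6,fy=2.6));cv2.imwrite("pics/fin_scene.png",cv2.resize(sc[190:320,240:470],None,fx=3.4,fy=3.4))
```

```text
A [ 0.5044 -0.0629  0.038 ] 1.6
B [ 0.5067 -0.1276  0.038 ] 1.6
bore [ 0.5033 -0.0023  0.038 ]
bays from mark 1 [array([0.5013, 0.0585]), array([ 0.503 , -0.0034]), array([ 0.5048, -0.0654]), array([ 0.5065, -0.1274])]
hole [ 0.46968833 -0.15676482  0.012     ]
```

View pics/fin_side.png

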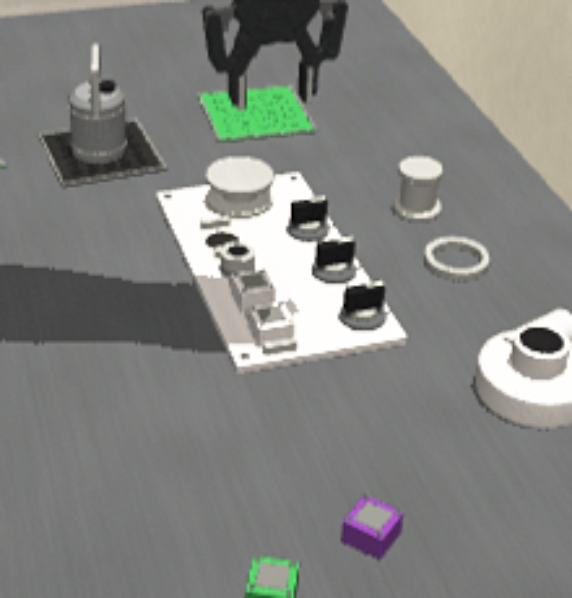

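View pics/fin_scene.png

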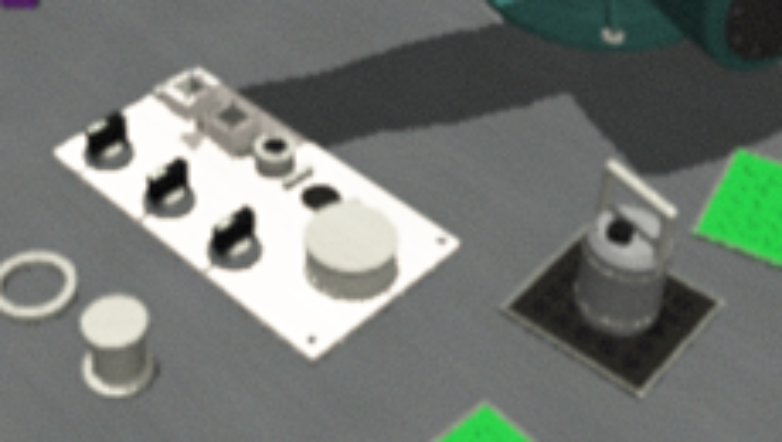

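Run:
```python
from h import *
w=vision.read_camera("wrist");print(np.abs(w[:250].astype(int)-cv2.imread("pics/w27.png")[:250]).mean(), sense()["time"])
print(bot.hand_in())
```

```text
2.559347916666667 69.5
the job is handed in; nothing more can be done
None
```

I completed all the steps in order and handed the job in at 69.5 s; no verdict was reported.

- **Can:** I lifted it by its handle without tipping it and set it on the black mat. It stands upright near the mat's centre in both fixed views.
- **Bolts:** I turned bolts 1, 2 and 3 in that order. Each pressed its stop at about 1.9 N·m, and all three stripes point at the far edge of the plate.
- **Parts:** Only one sleeve and two housings were present. I put the sleeve in bay 2 and the housings in bays 3 and 4.
- **Knocked part:** After I released the bay 4 housing, I found it had shifted about 27 mm toward the robot. I gripped it again and re-placed it.
- **Last checks:** The sleeve and the bay 3 housing measured within about 1 mm of their marks. The bay 4 housing measured about 1.4 mm off, and both housings were square to the stops.
- **Disagreement:** Bay positions derived from the bay 1 mark in the last picture came out up to 2.5 mm from the other estimates, because that mark was partly cut off by the picture's edge. Even on those numbers, every part stays inside the 5 mm limit.

The green and purple look-alikes and the bystanders were left where they were, and the gripper ended well above the stage, touching nothing.

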